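# Unclamp the lamp blocks and bar them in the crate

## Robot

A 6-joint arm with a two-finger parallel gripper is mounted at the origin on the work surface. World frame = base frame: x ahead of the robot, y to its left, z up, the work surface at z = 0. Lengths are in m, angles in rad, forces in N, time in s.
With the tool pointing down it reaches from about 0.375 to 0.9 m from the base axis. Payload 3.1 kg.
Tool frame: the origin (TCP) lies at the very end of the fingers, on their centre line; the grasp point (between the pads) lies 19 mm behind it; z points along the fingers, y is the direction in which the jaws open and shut (so a half turn about z gives the same grasp; the last joint's range is limited). The gripper opens to 85 mm and grips with 20 to 120 N. Pads are 22 mm wide; open, the fingers measure 114 mm over their backs; the gripper's body (76 mm by 85 mm) begins 54 mm behind the grasp point. The pads swing forward as they close: fully open they stand 13 mm farther back than shut.
Start: joints at [0.933, 0.527, 1.433, -0, 1.181, -0.178], TCP at [0.277, 0.56, 0.204] pointing down, gripper open.
Joint ranges: [-3.08, 3.08], [-0.75, 2.2], [0.22, 2.44], [-1.43, 4.57], [0, 2.65], [-2.85, 2.85]. Speed limits (rad/s): [2.79, 2.79, 3.14, 3.14, 3.14, 3.14].

## Interface

Orientations are given as a unit quaternion [x, y, z, w].
In Python, from station import manip gives the robot as it stands.
- The arm moves only by the tool send_rows, never from a script. Its argument "motion" is a list of rows, each an object with "gripper": the finger opening in mm, from 0 to 85.4; "travel": the shift along the tool's x, y, z in mm, a list of three; "rotation": the turn, a rotation vector about the tool's x, y, z in degrees, a list of three. In form: [{"gripper": gripper, "travel": [x, y, z], "rotation": [ax, ay, az]}, ...]. A call has 1 to 12 rows; each row shifts and turns the commanded pose from where the row before left it, along the tool's axes as they then stand; what a row does not reach is not made up. A row lasts 1/12 s, in which the tool goes at most 41.7 mm and 7.16 degrees, less where a joint would pass 70% of its speed; a pose out of reach is approached as far as the arm can. A call is refused whole if a number of a shift passes 41.7 or a number of a turn 7.16, either way. A call with a gripper value outside its range is refused whole. The fingers move at their own pace and stop on an object; "newtons" is the grip in N (left out, the last holds). Time passes only in rows, so rows that do not move let the fingers close. It gives the time, the measured TCP pose, the force and the opening at its end, in the units of the state.
- manip.sense(): the state, without advancing time (a new reading comes with each control period).
- manip.snapshot(name): name is "scene" or "top" or "wrist"; returns the picture (400x640x3 uint8, red, green, blue); there is no depth.
- manip.calibration(name): a dict with "fx", "fy", "cx", "cy" (pixels), "cam_to_world" (4x4, takes a point from camera to world coordinates). Camera axes: x right, y down, z forward; pixel columns grow to the right and rows downward; lengths in m; the calibration is good to about 2 mm. The wrist camera is an equidistant fisheye: a pixel r from the principal point sees the ray r / f radians off the axis. A picture is of the moment at which its call begins: read the wrist's pose just before it. calibration takes no time and is no camera call; for the wrist camera it gives the pose at the moment of the call.
- manip.sign_off(): hands the job in, once; it reports no verdict.
The state is a dict: "t": time; "q": joint angles; "qd": joint speeds; "tau": joint torques, N m; "tcp_pos": TCP position; "tool_rot": TCP orientation; "force": force on the tool from outside, world axes, zero at the start; "ft_torque": the same for the moment, N m; "finger_gap": opening from 0.0 (shut) to 1.0 (fully open).
Only numpy, scipy, OpenCV 4.12 (cv2) and the standard library are available. Lean on these libraries where they do the work, as an engineer would, in place of code of your own. Each camera call takes 0.05 s, during which the arm holds its last target. There are 200 camera calls.

## Task

The glue has set: flick the winch pawl of the clamp press off its toothed wheel so that it stays off, then ease the drum back slowly by its crank, never faster than about a quarter turn a second, all the way to its stop. Then put every lamp block from the press into the grey crate, resting on its floor and not on another block; after that lift the crate's drop bar over its keeper and let it drop into the notch, and flick the pawl back onto the wheel. Leave the other things on the bench and the press where they are.

Things in the scene. Friction and masses are not known exactly. Their poses are not given: they have to be found in the camera images.
- press: Clamp press: dark steel plate, top 12 mm above the table, under a row of wooden blocks standing at x +70 mm, with a low fence behind them and a grey jaw bar (250 mm wide) before them. Origin on the table below the middle of the jaw; x runs away from the robot towards the fence, y along the row to the left, z up.
- drum_axis (a point): Point on the upright axis of the winch drum, 116 mm above the table, as high as the middle of the crank handle. The drum, with its toothed wheel (top at 50 mm) below and crank on top, stands at the press's right-hand, robot-side end, at x -50, y -190 mm of press. Axes as press.
- drum (a joint): Drum angle, rad: 0 wound (start 0 to 0.12), 3.13 fully back, at its stop; grows CLOCKWISE seen from above. By a rack it draws the jaw away from the blocks, towards the robot, 20 mm per rad. It turns stiffly (0.25 N m plus 0.15 N m per rad/s) and stays where it is left. With the pawl on, a tooth stops it within about 0.3 rad.
- crank_grip (a point): Middle of the upright wooden crank handle (round, diameter 20 mm, from 88 to 138 mm above the table), 65 mm from the drum axis; it goes round with the drum, the crank arm below it (top at 88 mm). At drum = 0 it lies at 150 degrees counter-clockwise from the press x axis, seen from the drum axis.
- pawl (a joint): Angle of the sprung pawl, rad: 0 on the wheel (start; its nose between two teeth), 0.8 fully off, at its stop; grows CLOCKWISE seen from above. The spring is over-centre: below 0.4 it snaps back to 0, beyond 0.4 it snaps over and stays at 0.8. Takes about 4 N at the knob.
- pawl_knob (a point): Point 85 mm above the table on the pawl's upright round bright steel thumb knob (diameter 16 mm, 50 to 105 mm above the table), 50 mm from the pivot, which is at x -110, y -250 mm of the press. At pawl 0 the knob is straight in -y (press) of the pivot. Push it in -x, to the robot, to turn the pawl off; in +x to turn it on again. Nothing as high within 30 mm of it.
- jaw_lip (a point): Middle of the far edge of the jaw's lip (79 to 89 mm above the table, 250 mm wide, this point at 84). It overhangs the tops of the blocks by 12 to 14 mm at the start, so they cannot be lifted out; with the drum fully back it is about 48 mm clear of them. Axes as press.
- crate_floor (a point): Centre of the inner floor, 6 mm above the table, of the open grey plastic crate to the left of the press: inside 290 mm (its x) x 115 mm (its y), walls 6 mm thick, rim 75 mm above the table. x along its long side, away from the robot; z up. The drop bar's pivot is at x 100, y +92 mm, outside the left wall.
- keeper_notch (a point): Middle of the notch between the keeper's two upright steel prongs (14 x 8 mm, 34 mm apart inside) on the crate's right side, 172 mm from the bar's pivot, as high as the middle of the bar lying in it: 91 mm above the table. The robot-side prong reaches 108 mm above the table, the far one 130 mm. Axes as crate_floor.
- latch_swing (a joint): Swing of the drop bar about its upright pivot, rad: at 0 it lies straight across the crate (pointing to the crate's -y), in the middle of the notch; grows CLOCKWISE seen from above; at 1.57 it points to the crate's -x, towards the robot, outside the left wall (start 1.48 to 1.62). Light friction.
- latch_lift (a joint): Lift of the drop bar about its level hinge at the pivot, rad: 0 level (it rests there by its own weight, wherever it is swung), up to 0.7 raised. More than 0.11 clears the robot-side prong; the far one needs 0.25.
- bar_knob (a point): Middle of the black upright round knob (diameter 18 mm, 54 mm tall) on the free end of the drop bar; it is 198 mm from the pivot axis. With the bar level it stands 97 to 151 mm above the table, the point at 121 mm. The bar is steel, 14 mm wide, 12 mm thick, 0.16 kg; its hinge is 91 mm above the table.
- block0_mid (a point): Centre of a glued-up wooden lamp block, 40 (its x) x 50 (its y) x 64 mm (its z, upright at the start), about 0.09 kg. Standing in the press its base is 12 mm above the table, its 40 mm way across the jaw, 10 mm beside its neighbour; the far fence rises only 18 mm above the bed. It may be absent.
- block1_mid (a point): Centre of a glued-up wooden lamp block, 40 (its x) x 50 (its y) x 64 mm (its z, upright at the start), about 0.09 kg. Standing in the press its base is 12 mm above the table, its 40 mm way across the jaw, 10 mm beside its neighbour; the far fence rises only 18 mm above the bed. It may be absent.
- block2_mid (a point): Centre of a glued-up wooden lamp block, 40 (its x) x 50 (its y) x 64 mm (its z, upright at the start), about 0.09 kg. Standing in the press its base is 12 mm above the table, its 40 mm way across the jaw, 10 mm beside its neighbour; the far fence rises only 18 mm above the bed. It may be absent.
- block3_mid (a point): Centre of a glued-up wooden lamp block, 40 (its x) x 50 (its y) x 64 mm (its z, upright at the start), about 0.09 kg. Standing in the press its base is 12 mm above the table, its 40 mm way across the jaw, 10 mm beside its neighbour; the far fence rises only 18 mm above the bed. It may be absent.
- can: Bystander, leave alone: drinks can, diameter 66 mm, 115 mm tall, beyond the press. Origin at the centre of its underside.
- driver: Bystander, leave alone: orange screwdriver, 200 mm long, beyond the press. Origin at the centre of its underside.
- tape: Bystander, leave alone: roll of black tape, diameter 70 mm, 19 mm tall, right of the press. Origin at the centre of its underside.
- meter: Bystander, leave alone: yellow multimeter, 150 x 80 x 38 mm, right and far. Origin at the centre of its underside.
- spool: Bystander, leave alone: red solder spool, diameter 52 mm, 42 mm tall, standing on the press plate on the robot's side of the jaw. Origin at the centre of its underside.
- spanner: Bystander, leave alone: spanner, 150 mm long, lying on the press plate on the robot's side of the jaw. Origin at the centre of its underside.
- pliers: Bystander, leave alone: red pliers, 130 mm long, beyond the crate. Origin at the centre of its underside.
Mind the look-alikes: they are no part of the job. What is shaped like the part that bears block3_mid but orange or turquoise is not meant.

How it is judged:
By the outcome, as a careful person would: the job done as asked, in the order asked, and still so for the second after the job is handed in, with the robot touching nothing.
Of block0, block1, block2, block3 only 2 to 4 are there at a start; the rules pass over those that are not, and their reading is None.
At some moment in a run one of block0, block1, block2, block3 may be knocked a few centimetres aside while the robot is not near it.
Once in a run the grip may slacken for a moment while it holds something.
It also fails if it takes over 210 s, if anything falls off the work surface, if the arm or the gripper's body presses on something with over 40 N, if the wrist force passes 120 N, or if a joint passes its speed limit or range.

## Working session

There is one attempt and no reset: what is moved stays moved. The work goes in short steps, Python scripts to look and compute and a tool call to move; the robot and the scene stay as the last step left them, time stands still between calls to the robot, and variables do not carry over. Pictures are saved under pics/ and viewed, about 12 in all and at most 16, crops included, and the job is handed in when it is done.

Besides the shell and the picture viewer there is one more tool, called after "Call:" as name(argument=value, ...) on one line, values as JSON. send_rows: Moves the arm, as the interface text tells. Its arguments: {"type":"object","properties":{"motion":{"type":"array","items":{"type":"object","properties":{"gripper":{"type":"number"},"travel":{"type":"array","items":{"type":"number"}},"rotation":{"type":"array","items":{"type":"number"}}}}},"newtons":{"type":"number"}},"required":["motion"]}

```bash
mkdir -p pics; cat > h.py <<'E'
import numpy as np,cv2
from station import manip
from scipy.spatial.transform import Rotation as R
def snap(n,f=None):
    im=manip.snapshot(n)
    if f: cv2.imwrite('pics/'+f,cv2.cvtColor(im,cv2.COLOR_RGB2BGR))
    return im
def ray(n,u,v):
    c=manip.calibration(n);T=np.array(c['cam_to_world'])
    x=(u-c['cx'])/c['fx'];y=(v-c['cy'])/c['fy']
    if n=='wrist':
        r=np.hypot(x,y);s=np.sin(r)/max(r,1e-9);d=np.array([x*s,y*s,np.cos(r)])
    else: d=np.array([x,y,1])
    return T[:3,3],T[:3,:3]@d
def onz(n,u,v,z):
    o,d=ray(n,u,v);return o+d*(z-o[2])/d[2]
def proj(n,p):
    c=manip.calibration(n);T=np.array(c['cam_to_world']);q=T[:3,:3].T@(np.array(p)-T[:3,3])
    if n=='wrist':
        r=np.hypot(*q[:2]);th=np.arctan2(r,q[2]);return np.array([c['cx']+c['fx']*th*q[0]/r,c['cy']+c['fy']*th*q[1]/r])
    return np.array([c['cx']+c['fx']*q[0]/q[2],c['cy']+c['fy']*q[1]/q[2]])
E
python3 - <<'E'
from h import *
s=manip.sense();print(s['t'],s['tcp_pos'],R.from_quat(s['tool_rot']).as_matrix().round(3))
for n in('scene','top'): 
    snap(n,n+'0.png');c=manip.calibration(n);print(n,c['fx'],np.array(c['cam_to_world']).round(3))
E
```

```text
0.0 [0.27626403 0.55972794 0.2026201 ] [[-0.897  0.443 -0.001]
 [ 0.443  0.897 -0.002]
 [ 0.    -0.002 -1.   ]]
scene 434.21681367406 [[-3.700e-01  7.770e-01 -5.090e-01  1.266e+00]
 [ 9.290e-01  3.090e-01 -2.040e-01  2.190e-01]
 [-1.000e-03 -5.490e-01 -8.360e-01  1.170e+00]
 [ 0.000e+00  0.000e+00  0.000e+00  1.000e+00]]
top 380.50636081853895 [[-0.003 -0.996  0.09   0.53 ]
 [-1.     0.006  0.026 -0.033]
 [-0.026 -0.09  -0.996  1.179]
 [ 0.     0.     0.     1.   ]]
```

View pics/top0.png

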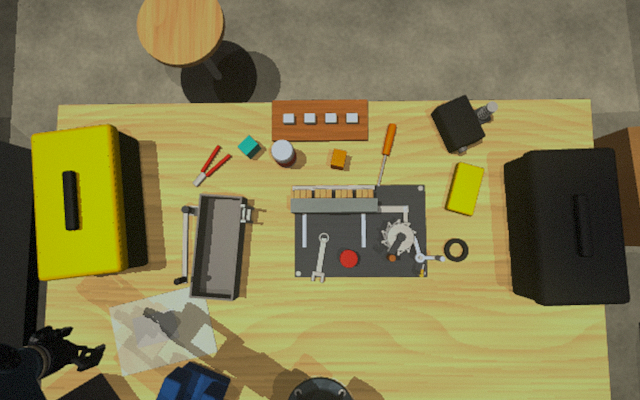

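View pics/scene0.png

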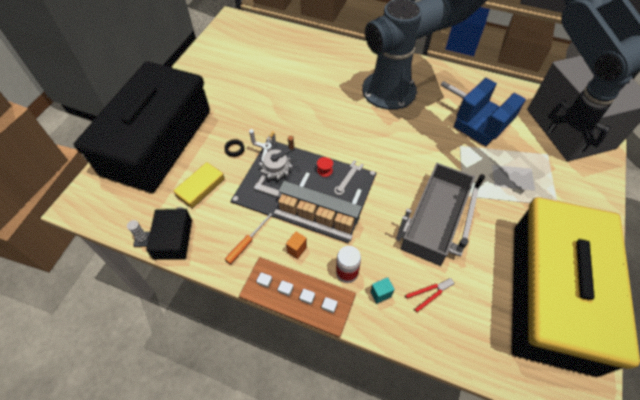

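The top view shows four blocks at about (302–372, 193), the wheel at (397,238), the crank at (392,258), the pawl at (421–442,258), the crate at (190–245, 195–298) and the bar on its left with a knob at (180,281). I'll enlarge the press and crate.

```bash
python3 - <<'E'
import cv2
a=cv2.imread('pics/top0.png')
cv2.imwrite('pics/c1.png',cv2.resize(a[175:290,280:480],None,fx=4,fy=4,interpolation=cv2.INTER_CUBIC))
b=cv2.imread('pics/scene0.png')
x=cv2.resize(a[185:305,170:270],None,fx=4,fy=4,interpolation=cv2.INTER_CUBIC)
y=cv2.resize(b[155:275,390:490],None,fx=4,fy=4,interpolation=cv2.INTER_CUBIC)
cv2.imwrite('pics/c2.png',cv2.hconcat([x,y]))
E
```

```text
(no output)
```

View pics/c1.png

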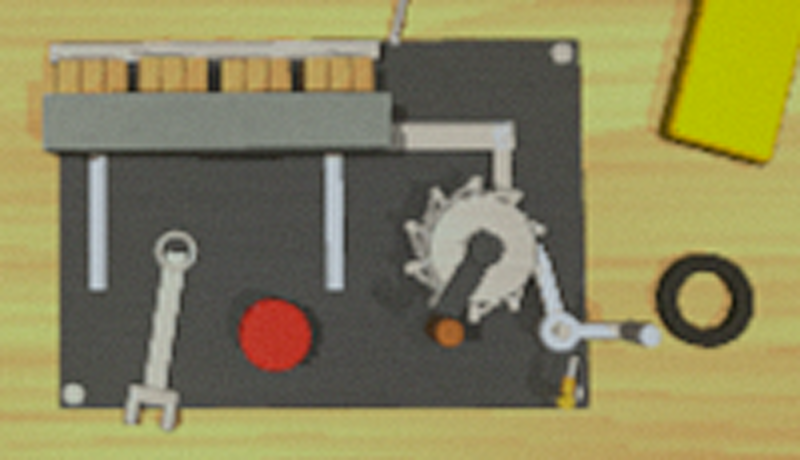

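View pics/c2.png

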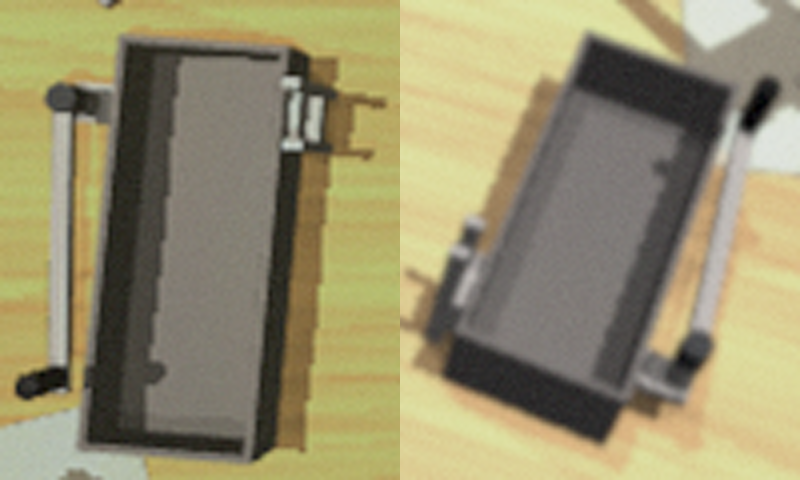

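The crops show (original pixels): drum hub (401,236), crank handle top (392,257.5), pawl knob top (442.5,258.5), lip far edge (292–377.5,198.7), crate rim corners, bar knob top (177,282).

```bash
python3 - <<'E'
from h import *
def c1(x,y,z): return onz('top',(x+.5)/4-.5+280,(y+.5)/4-.5+175,z)
def c2(x,y,z): return onz('top',(x+.5)/4-.5+170,(y+.5)/4-.5+185,z)
def s2(x,y,z): return onz('scene',(x-399.5)/4-.5+390,(y+.5)/4-.5+155,z)
for n,p in dict(hub=c1(485,245,.09),handle=c1(448,330,.138),knob=c1(652,335,.105),pivot=c1(562,331,.05),lipL=c1(45,95,.089),lipR=c1(392,95,.089),
 b0=c1(92,60,.076),b0l=c1(57,60,.076),b3r=c1(375,60,.076),b1=c1(173,60,.076),b2=c1(255,60,.076),b3=c1(340,60,.076),plTL=c1(60,40,.012),plTR=c1(578,40,.012),plBR=c1(588,407,.012),plBL=c1(60,407,.012),
 cFL=c2(122,38,.075),cFR=c2(305,48,.075),cNR=c2(250,460,.075),cNL=c2(80,448,.075),piv=c2(62,97,.105),bk=c2(28,388,.151),
 scNR=s2(733,88,.075),scNL=0*s2(585,38,.075)+s2(585,35,.075)*0+s2(733,88,.075),sA=s2(587,35,.075),sB=s2(452,340,.075),sC=s2(620,398,.075),bks=s2(768,85,.151)).items(): print(n,p.round(4))
E
```

```text
hub [ 0.522  -0.2335  0.09  ]
handle [ 0.4654 -0.1985  0.138 ]
knob [ 0.4597 -0.3444  0.105 ]
pivot [ 0.4591 -0.2953  0.05  ]
lipL [0.6306 0.0794 0.089 ]
lipR [ 0.6292 -0.1698  0.089 ]
b0 [0.6572 0.0464 0.076 ]
b0l [0.6574 0.072  0.076 ]
b3r [ 0.656  -0.1595  0.076 ]
b1 [ 0.6569 -0.0127  0.076 ]
b2 [ 0.6565 -0.0724  0.076 ]
b3 [ 0.6561 -0.1341  0.076 ]
plTL [0.6804 0.0759 0.012 ]
plTR [ 0.6777 -0.3223  0.012 ]
plBR [ 0.4002 -0.322   0.012 ]
plBL [0.4003 0.0751 0.012 ]
cFL [0.6459 0.3484 0.075 ]
cFR [0.6378 0.213  0.075 ]
cNR [0.3418 0.2483 0.075 ]
cNL [0.3501 0.3713 0.075 ]
piv [0.6007 0.3801 0.105 ]
bk [0.402  0.3798 0.151 ]
scNR [0.3537 0.3672 0.075 ]
scNL [0.3537 0.3672 0.075 ]
sA [0.3446 0.2497 0.075 ]
sB [0.6473 0.2243 0.075 ]
sC [0.648  0.3449 0.075 ]
bks [0.405 0.38  0.151]
```

```bash
cat >> h.py <<'E'
import json
def go(wps,g,step=38,turn=7):
    """wps: list of (x,y,z,yaw_deg of tool x[,rows]); prints rows in calls of 12"""
    s=manip.sense();p=np.array(s['tcp_pos'])*1000;T=R.from_quat(s['tool_rot']).as_matrix()
    out=[];
    for w in wps:
        tgt=np.array(w[:3])*1000
        yaw=np.degrees(np.arctan2(T[1,0],T[0,0]));dy=(w[3]-yaw+180)%360-180
        if len(w)>5: dy=w[5]
        n=w[4] if len(w)>4 and w[4] else int(max(np.ceil(np.linalg.norm(tgt-p)/step),np.ceil(abs(dy)/turn),1))
        p0=p.copy();rem=dy
        for i in range(n):
            d=T.T@(p0+(tgt-p0)*(i+1)/n-p);d=np.round(d).clip(-41,41)
            r=np.round(rem/(n-i),1);rem-=r
            p=p+T@d;T=T@R.from_rotvec([0,0,-r],degrees=True).as_matrix()
            out.append({"gripper":g,"travel":[int(v) for v in d],"rotation":[0,0,float(-r)]})
    for i in range(0,len(out),12): print(json.dumps(out[i:i+12]).replace(' ',''))
def st():
    s=manip.sense();T=R.from_quat(s['tool_rot']).as_matrix()
    print('t%.2f'%s['t'],'p',np.round(s['tcp_pos'],4),'yaw %.1f tilt %.2f'%(np.degrees(np.arctan2(T[1,0],T[0,0])),np.degrees(np.arccos(-T[2,2]))),'F',np.round(s['force'],1),'q6 %.2f gap %.3f'%(s['q'][5],s['finger_gap']))
E
python3 - <<'E'
from h import *
go([(.50,-.337,.2,0,None,-153.7),(.50,-.337,.075,0)],0)
E
```

```text
[{"gripper":0,"travel":[-24,-28,0],"rotation":[0,0,6.1]},{"gripper":0,"travel":[-27,-26,0],"rotation":[0,0,6.1]},{"gripper":0,"travel":[-29,-22,0],"rotation":[0,0,6.2]},{"gripper":0,"travel":[-32,-19,1],"rotation":[0,0,6.2]},{"gripper":0,"travel":[-33,-16,0],"rotation":[0,0,6.1]},{"gripper":0,"travel":[-35,-12,0],"rotation":[0,0,6.2]},{"gripper":0,"travel":[-36,-8,0],"rotation":[0,0,6.1]},{"gripper":0,"travel":[-37,-5,0],"rotation":[0,0,6.2]},{"gripper":0,"travel":[-37,0,0],"rotation":[0,0,6.1]},{"gripper":0,"travel":[-37,4,1],"rotation":[0,0,6.2]},{"gripper":0,"travel":[-36,7,0],"rotation":[0,0,6.1]},{"gripper":0,"travel":[-35,11,0],"rotation":[0,0,6.2]}]
[{"gripper":0,"travel":[-34,16,0],"rotation":[0,0,6.1]},{"gripper":0,"travel":[-32,18,0],"rotation":[0,0,6.2]},{"gripper":0,"travel":[-30,22,0],"rotation":[0,0,6.1]},{"gripper":0,"travel":[-27,25,0],"rotation":[0,0,6.2]},{"gripper":0,"travel":[-24,28,1],"rotation":[0,0,6.1]},{"gripper":0,"travel":[-22,30,0],"rotation":[0,0,6.2]},{"gripper":0,"travel":[-17,32,0],"rotation":[0,0,6.1]},{"gripper":0,"travel":[-15,34,0],"rotation":[0,0,6.2]},{"gripper":0,"travel":[-10,36,0],"rotation":[0,0,6.1]},{"gripper":0,"travel":[-7,36,0],"rotation":[0,0,6.2]},{"gripper":0,"travel":[-3,37,1],"rotation":[0,0,6.1]},{"gripper":0,"travel":[1,37,0],"rotation":[0,0,6.2]}]
[{"gripper":0,"travel":[5,37,0],"rotation":[0,0,6.1]},{"gripper":0,"travel":[0,0,31],"rotation":[0,0,0.0]},{"gripper":0,"travel":[0,0,31],"rotation":[0,0,0.0]},{"gripper":0,"travel":[0,0,32],"rotation":[0,0,0.0]},{"gripper":0,"travel":[0,-1,31],"rotation":[0,0,0.0]}]
```

Call:
send_rows(motion=[{"gripper": 0,"travel": [-24,-28,0],"rotation": [0,0,6.1]},{"gripper": 0,"travel": [-27,-26,0],"rotation": [0,0,6.1]},{"gripper": 0,"travel": [-29,-22,0],"rotation": [0,0,6.2]},{"gripper": 0,"travel": [-32,-19,1],"rotation": [0,0,6.2]},{"gripper": 0,"travel": [-33,-16,0],"rotation": [0,0,6.1]},{"gripper": 0,"travel": [-35,-12,0],"rotation": [0,0,6.2]},{"gripper": 0,"travel": [-36,-8,0],"rotation": [0,0,6.1]},{"gripper": 0,"travel": [-37,-5,0],"rotation": [0,0,6.2]},{"gripper": 0,"travel": [-37,0,0],"rotation": [0,0,6.1]},{"gripper": 0,"travel": [-37,4,1],"rotation": [0,0,6.2]},{"gripper": 0,"travel": [-36,7,0],"rotation": [0,0,6.1]},{"gripper": 0,"travel": [-35,11,0],"rotation": [0,0,6.2]}])

```text
t: 1.1
tcp_pos: [0.3834, 0.1283, 0.2015]
tool_rot: [0.768, 0.64, -0.0, -0.0]
force: [0.7, 0.8, 0.9]
finger_gap: -0.003
```

Call:
send_rows(motion=[{"gripper": 0,"travel": [-34,16,0],"rotation": [0,0,6.1]},{"gripper": 0,"travel": [-32,18,0],"rotation": [0,0,6.2]},{"gripper": 0,"travel": [-30,22,0],"rotation": [0,0,6.1]},{"gripper": 0,"travel": [-27,25,0],"rotation": [0,0,6.2]},{"gripper": 0,"travel": [-24,28,1],"rotation": [0,0,6.1]},{"gripper": 0,"travel": [-22,30,0],"rotation": [0,0,6.2]},{"gripper": 0,"travel": [-17,32,0],"rotation": [0,0,6.1]},{"gripper": 0,"travel": [-15,34,0],"rotation": [0,0,6.2]},{"gripper": 0,"travel": [-10,36,0],"rotation": [0,0,6.1]},{"gripper": 0,"travel": [-7,36,0],"rotation": [0,0,6.2]},{"gripper": 0,"travel": [-3,37,1],"rotation": [0,0,6.1]},{"gripper": 0,"travel": [0,0,0],"rotation": [0,0,0]}])

```text
t: 2.1
tcp_pos: [0.4851, -0.2725, 0.1995]
tool_rot: [0.995, 0.103, 0.002, 0.003]
force: [1.0, -0.0, 0.3]
finger_gap: 0.002
```

```bash
python3 - <<'E'
from h import *
st()
im=snap('wrist','w1.png')
for p in [(.4597,-.3444,.105),(.4654,-.1985,.138)]: print(proj('wrist',p))
go([(.50,-.337,.2,0),(.50,-.337,.075,0)],0)
E
```

```text
t2.10 p [ 0.4851 -0.2725  0.1995] yaw 11.9 tilt 0.42 F [ 1.  -0.   0.3] q6 0.65 gap 0.002
[391.84007548 236.50046417]
[229.79093188 211.69037037]
[{"gripper":0,"travel":[1,35,0],"rotation":[0,0,6.0]},{"gripper":0,"travel":[5,35,-1],"rotation":[0,0,6.1]},{"gripper":0,"travel":[0,0,31],"rotation":[0,0,-0.0]},{"gripper":0,"travel":[0,0,32],"rotation":[0,0,-0.0]},{"gripper":0,"travel":[0,0,31],"rotation":[0,0,-0.0]},{"gripper":0,"travel":[-1,0,31],"rotation":[0,0,-0.0]}]
```

Call:
send_rows(motion=[{"gripper": 0,"travel": [1,35,0],"rotation": [0,0,6.0]},{"gripper": 0,"travel": [5,35,-1],"rotation": [0,0,6.1]},{"gripper": 0,"travel": [0,0,31],"rotation": [0,0,0]},{"gripper": 0,"travel": [0,0,32],"rotation": [0,0,0]},{"gripper": 0,"travel": [0,0,31],"rotation": [0,0,0]},{"gripper": 0,"travel": [-1,0,31],"rotation": [0,0,0]},{"gripper": 0,"travel": [-10,0,0],"rotation": [0,0,0]},{"gripper": 0,"travel": [-6,0,0],"rotation": [0,0,0]},{"gripper": 0,"travel": [-6,0,0],"rotation": [0,0,0]},{"gripper": 0,"travel": [-6,0,0],"rotation": [0,0,0]}])

```text
t: 2.98
tcp_pos: [0.4712, -0.3336, 0.0779]
tool_rot: [1.0, 0.002, 0.001, 0.001]
force: [1.0, 0.4, 0.8]
finger_gap: -0.004
```

Call:
send_rows(motion=[{"gripper": 0,"travel": [-6,0,0],"rotation": [0,0,0]},{"gripper": 0,"travel": [-6,0,0],"rotation": [0,0,0]},{"gripper": 0,"travel": [-6,0,0],"rotation": [0,0,0]},{"gripper": 0,"travel": [-5,0,0],"rotation": [0,0,0]},{"gripper": 0,"travel": [-5,0,0],"rotation": [0,0,0]}])

```text
t: 3.4
tcp_pos: [0.4435, -0.3342, 0.0768]
tool_rot: [1.0, 0.002, 0.001, 0.001]
force: [0.9, -0.3, 0.4]
finger_gap: 0.001
```

```bash
python3 - <<'E'
from h import *
st()
im=snap('wrist');im2=snap('top')
a=cv2.resize(im2[215:285,360:480],None,fx=4,fy=4,interpolation=cv2.INTER_CUBIC)
cv2.imwrite('pics/p1.png',cv2.cvtColor(cv2.vconcat([cv2.resize(im[:,:],(480,300)),a]),cv2.COLOR_RGB2BGR))
E
```

```text
t3.40 p [ 0.4435 -0.3342  0.0768] yaw 0.2 tilt 0.21 F [ 0.9 -0.3  0.4] q6 0.72 gap 0.001
```

View pics/p1.png

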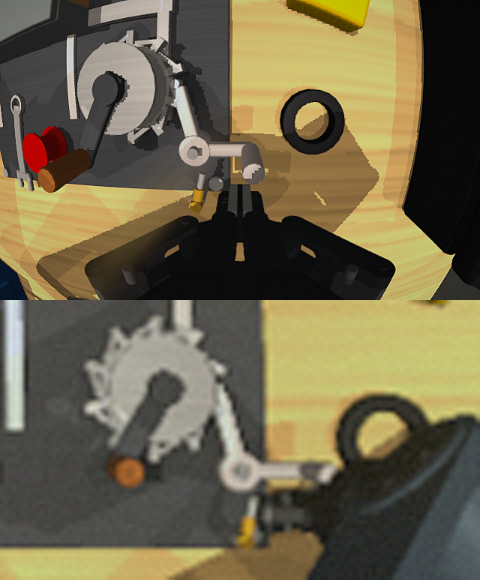

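The knob (255,165 in the wrist view) is still on: the fingertip slid past on its left. I'll go back and retry centred on it.

Call:
send_rows(motion=[{"gripper": 0,"travel": [-4,0,-30],"rotation": [0,0,0]},{"gripper": 0,"travel": [0,0,-20],"rotation": [0,0,0]},{"gripper": 0,"travel": [30,6,0],"rotation": [0,0,0]},{"gripper": 0,"travel": [31,5,0],"rotation": [0,0,0]},{"gripper": 0,"travel": [0,0,25],"rotation": [0,0,0]},{"gripper": 0,"travel": [0,0,25],"rotation": [0,0,0]},{"gripper": 0,"travel": [0,0,0],"rotation": [0,0,0]}])

```text
t: 4.08
tcp_pos: [0.497, -0.3407, 0.0707]
tool_rot: [1.0, 0.002, -0.004, -0.004]
force: [-0.6, -0.0, -1.0]
finger_gap: 0.002
```

```bash
python3 - <<'E'
from h import *
st()
im=snap('wrist');print(proj('wrist',(.4597,-.3444,.105)),proj('wrist',manip.sense()['tcp_pos']))
cv2.imwrite('pics/p2.png',cv2.cvtColor(cv2.resize(im[150:400,200:500],None,fx=2,fy=2),cv2.COLOR_RGB2BGR))
E
```

```text
t4.08 p [ 0.497  -0.3407  0.0707] yaw 0.3 tilt 0.64 F [-0.6 -0.  -1. ] q6 0.78 gap 0.002
[323.16346901 324.14188269] [318.72992413 240.36454042]
```

View pics/p2.png

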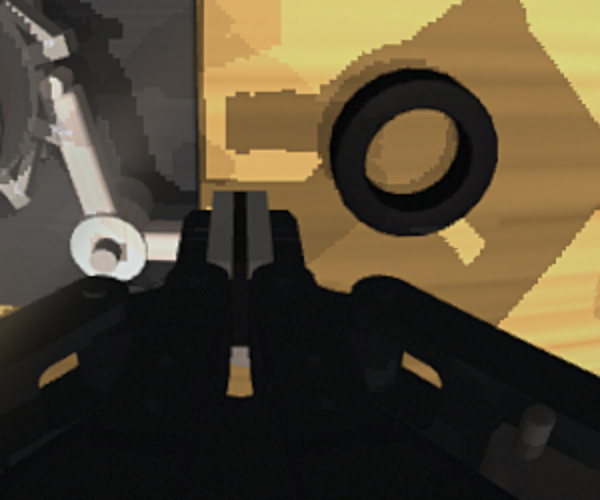

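Fingers are in front (far side) of the knob, which is hidden behind them, nearly centred.

Call:
send_rows(motion=[{"gripper": 0,"travel": [-10,3,0],"rotation": [0,0,0]},{"gripper": 0,"travel": [-6,0,0],"rotation": [0,0,0]},{"gripper": 0,"travel": [-6,0,0],"rotation": [0,0,0]},{"gripper": 0,"travel": [-5,0,0],"rotation": [0,0,0]},{"gripper": 0,"travel": [-5,0,0],"rotation": [0,0,0]},{"gripper": 0,"travel": [-5,0,0],"rotation": [0,0,0]}])

```text
t: 4.63
tcp_pos: [0.4641, -0.3484, 0.0774]
tool_rot: [1.0, 0.001, 0.002, 0.002]
force: [4.0, 0.5, 5.7]
finger_gap: -0.0
```

Call:
send_rows(motion=[{"gripper": 0,"travel": [-5,0,0],"rotation": [0,0,0]},{"gripper": 0,"travel": [-5,0,0],"rotation": [0,0,0]},{"gripper": 0,"travel": [-4,0,0],"rotation": [0,0,0]},{"gripper": 0,"travel": [0,0,0],"rotation": [0,0,0]}])

```text
t: 4.97
tcp_pos: [0.4498, -0.3483, 0.0774]
tool_rot: [1.0, 0.001, 0.002, 0.002]
force: [2.3, 0.5, 6.9]
finger_gap: -0.001
```

```bash
python3 - <<'E'
from h import *
st()
im=snap('wrist')
cv2.imwrite('pics/p3.png',cv2.cvtColor(cv2.resize(im[100:400,150:550],None,fx=1.5,fy=1.5),cv2.COLOR_RGB2BGR))
E
```

```text
t4.97 p [ 0.4498 -0.3483  0.0774] yaw 0.2 tilt 0.27 F [2.3 0.5 6.9] q6 0.71 gap -0.001
```

View pics/p3.png

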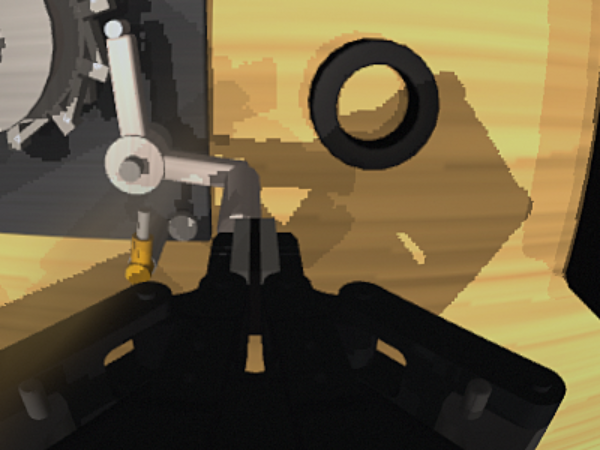

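```bash
python3 - <<'E'
from h import *
st();c=manip.calibration('wrist');print(np.array(c['cam_to_world']).round(3),c['fx'])
f=lambda p:((proj('wrist',p)-[150,100])*1.5).round()
P=np.array([.4597,-.2945])
print('piv',f((*P,.05)),'tcp',f(manip.sense()['tcp_pos']))
for a in(0,.1,.2,.3,.4,.6,.8):
    k=P+.05*np.array([-np.sin(a),-np.cos(a)]);print(a,k.round(3),f((*k,.05)),f((*k,.105)))
E
```

```text
t5.02 p [ 0.45   -0.3484  0.0773] yaw 0.2 tilt 0.27 F [3.4 0.4 7.6] q6 0.71 gap 0.001
[[ 0.003 -0.956 -0.293  0.526]
 [-1.    -0.002 -0.004 -0.348]
 [ 0.003  0.293 -0.956  0.248]
 [ 0.     0.     0.     1.   ]] 309.70691628693146
piv [136. 165.] tcp [253. 211.]
0 [ 0.46  -0.344] [245. 166.] [242. 218.]
0.1 [ 0.455 -0.344] [244. 176.] [241. 231.]
0.2 [ 0.45  -0.344] [242. 187.] [239. 243.]
0.3 [ 0.445 -0.342] [240. 196.] [236. 255.]
0.4 [ 0.44  -0.341] [236. 206.] [231. 267.]
0.6 [ 0.431 -0.336] [226. 223.] [218. 287.]
0.8 [ 0.424 -0.329] [213. 237.] [202. 303.]
```

```bash
python3 - <<'E'
from h import *
st()
im=snap('wrist')[170:300,220:360];b=snap('scene')[125:155,235:285]
A=cv2.resize(im,None,fx=4,fy=4,interpolation=cv2.INTER_CUBIC);B=cv2.resize(b,(A.shape[1]//2,260),interpolation=cv2.INTER_CUBIC)
B=cv2.copyMakeBorder(B,0,260,0,0,cv2.BORDER_CONSTANT)
cv2.imwrite('pics/p4.png',cv2.cvtColor(cv2.convertScaleAbs(np.hstack([A,B[:A.shape[0]]]),alpha=1.5),cv2.COLOR_RGB2BGR))
E
```

```text
t5.02 p [ 0.45   -0.3484  0.0773] yaw 0.2 tilt 0.27 F [3.4 0.4 7.6] q6 0.71 gap 0.001
```

View pics/p4.png

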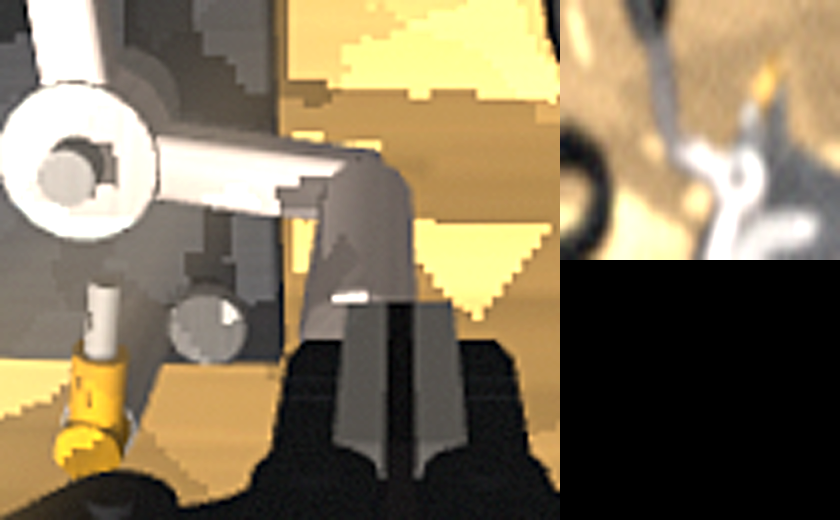

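The fingers are in front of the knob and have turned the pawl about 0.15–0.2 rad (arm slopes to (365,180)). I'll keep pushing.

Call:
send_rows(motion=[{"gripper": 0,"travel": [-5,-1,0],"rotation": [0,0,0]},{"gripper": 0,"travel": [-5,-1,0],"rotation": [0,0,0]},{"gripper": 0,"travel": [-5,-1,0],"rotation": [0,0,0]},{"gripper": 0,"travel": [-5,-1,0],"rotation": [0,0,0]},{"gripper": 0,"travel": [-4,-1,0],"rotation": [0,0,0]},{"gripper": 0,"travel": [0,0,0],"rotation": [0,0,0]}])

```text
t: 5.62
tcp_pos: [0.4243, -0.3411, 0.0772]
tool_rot: [1.0, 0.002, 0.0, -0.001]
force: [1.2, 3.2, 11.9]
finger_gap: -0.002
```

```bash
python3 - <<'E'
from h import *
st()
im=snap('wrist')[130:330,180:420]
cv2.imwrite('pics/p5.png',cv2.cvtColor(cv2.convertScaleAbs(cv2.resize(im,None,fx=2.5,fy=2.5),alpha=1.5),cv2.COLOR_RGB2BGR))
P=np.array([.4597,-.2945]);f=lambda p:((proj('wrist',p)-[180,130])*2.5).round()
print(f((*P,.05)))
for a in(0,.2,.4,.6,.8):
    k=P+.05*np.array([-np.sin(a),-np.cos(a)]);print(a,k.round(3),f((*k,.05)),f((*k,.105)))
E
```

```text
t5.62 p [ 0.4243 -0.3411  0.0772] yaw 0.2 tilt 0.06 F [ 1.2  3.2 11.9] q6 0.68 gap -0.002
[171. 109.]
0 [ 0.46  -0.344] [360. 109.] [363. 168.]
0.2 [ 0.45  -0.344] [356. 146.] [358. 217.]
0.4 [ 0.44  -0.341] [344. 180.] [343. 261.]
0.6 [ 0.431 -0.336] [327. 211.] [319. 301.]
0.8 [ 0.424 -0.329] [303. 237.] [289. 333.]
```

View pics/p5.png

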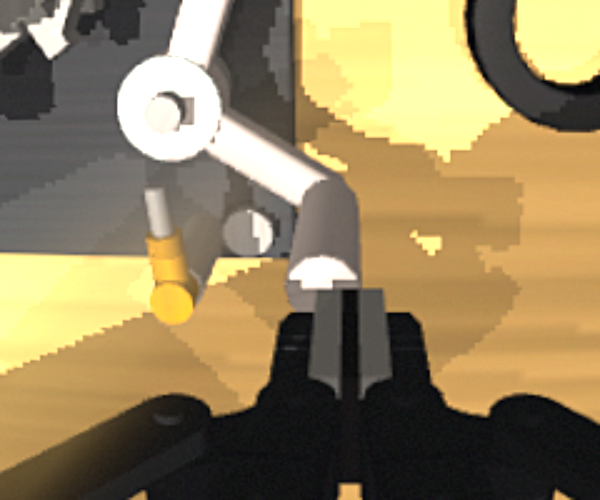

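The pawl looks to be about 0.5–0.55 now (knob top at (322,285)), past its over-centre point. I'll lift clear and see whether it snaps over.

Call:
send_rows(motion=[{"gripper": 0,"travel": [0,0,-15],"rotation": [0,0,0]},{"gripper": 0,"travel": [0,0,-25],"rotation": [0,0,0]},{"gripper": 0,"travel": [10,0,-30],"rotation": [0,0,0]},{"gripper": 0,"travel": [0,0,0],"rotation": [0,0,0]}])

```text
t: 6.0
tcp_pos: [0.4377, -0.3449, 0.1506]
tool_rot: [1.0, 0.002, 0.003, 0.004]
force: [0.8, -1.1, 0.3]
finger_gap: 0.006
```

```bash
python3 - <<'E'
from h import *
st()
im=snap('wrist')[130:350,140:420]
cv2.imwrite('pics/p6.png',cv2.cvtColor(cv2.convertScaleAbs(cv2.resize(im,None,fx=2.5,fy=2.5),alpha=1.5),cv2.COLOR_RGB2BGR))
P=np.array([.4597,-.2945]);f=lambda p:((proj('wrist',p)-[140,130])*2.5).round()
print(f((*P,.05)))
for a in(0,.2,.4,.6,.8):
    k=P+.05*np.array([-np.sin(a),-np.cos(a)]);print(a,k.round(3),f((*k,.05)),f((*k,.105)))
E
```

```text
t6.00 p [ 0.4377 -0.3449  0.1506] yaw 0.2 tilt 0.60 F [ 0.8 -1.1  0.3] q6 0.70 gap 0.006
[308. 101.]
0 [ 0.46  -0.344] [448. 101.] [449. 138.]
0.2 [ 0.45  -0.344] [445. 128.] [446. 171.]
0.4 [ 0.44  -0.341] [437. 154.] [435. 203.]
0.6 [ 0.431 -0.336] [424. 177.] [419. 231.]
0.8 [ 0.424 -0.329] [406. 197.] [398. 255.]
```

View pics/p6.png

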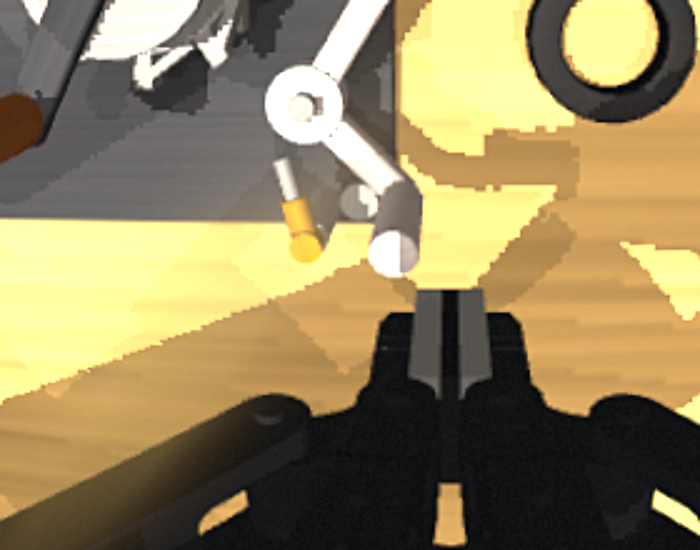

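Pawl is off and staying at 0.8 (knob top (393,252), predicted (398,255)). Next the crank.

```bash
python3 - <<'E'
from h import *
st();print(proj('wrist',manip.sense()['tcp_pos']))
im=snap('top')[225:285,375:415].astype(int)
m=(im[...,0]>100)&(im[...,0]-im[...,2]>60)&(im[...,1]<130);ys,xs=np.nonzero(m);print(len(xs),xs.mean()+375,ys.mean()+225,onz('top',xs.mean()+375,ys.mean()+225,.135))
go([(.465,-.199,.17,0),(.465,-.199,.098,0)],60,step=30)
E
```

```text
t6.05 p [ 0.4363 -0.3438  0.1485] yaw 0.3 tilt 0.37 F [-0.3 -0.4  0.6] q6 0.70 gap 0.002
[318.65383432 240.38170338]
41 392.0 257.7560975609756 [ 0.46357196 -0.19999603  0.135     ]
[{"gripper":60,"travel":[6,-29,-5],"rotation":[0,0,0.0]},{"gripper":60,"travel":[6,-28,-4],"rotation":[0,0,0.1]},{"gripper":60,"travel":[6,-29,-5],"rotation":[0,0,0.0]},{"gripper":60,"travel":[6,-29,-5],"rotation":[0,0,0.1]},{"gripper":60,"travel":[7,-28,-5],"rotation":[0,0,0.0]},{"gripper":60,"travel":[0,0,24],"rotation":[0,0,0.0]},{"gripper":60,"travel":[0,0,24],"rotation":[0,0,0.0]},{"gripper":60,"travel":[-1,0,24],"rotation":[0,0,0.0]}]
```

Call:
send_rows(motion=[{"gripper": 60,"travel": [6,-29,-8],"rotation": [0,0,0]},{"gripper": 60,"travel": [6,-28,-8],"rotation": [0,0,0]},{"gripper": 60,"travel": [6,-29,-8],"rotation": [0,0,0]},{"gripper": 60,"travel": [6,-29,0],"rotation": [0,0,0]},{"gripper": 60,"travel": [5,-28,0],"rotation": [0,0,0]},{"gripper": 60,"travel": [0,0,0],"rotation": [0,0,0]},{"gripper": 60,"travel": [0,0,24],"rotation": [0,0,0]},{"gripper": 60,"travel": [0,0,24],"rotation": [0,0,0]},{"gripper": 60,"travel": [-1,0,24],"rotation": [0,0,0]},{"gripper": 60,"travel": [0,0,0],"rotation": [0,0,0]}])

```text
t: 6.93
tcp_pos: [0.458, -0.1966, 0.093]
tool_rot: [1.0, 0.002, -0.005, -0.003]
force: [-0.3, 0.9, -0.4]
finger_gap: 0.703
```

Call:
send_rows(motion=[{"gripper": 10,"travel": [0,0,0],"rotation": [0,0,0]},{"gripper": 10,"travel": [0,0,0],"rotation": [0,0,0]},{"gripper": 10,"travel": [0,0,0],"rotation": [0,0,0]},{"gripper": 10,"travel": [0,0,0],"rotation": [0,0,0]},{"gripper": 10,"travel": [0,0,0],"rotation": [0,0,0]},{"gripper": 10,"travel": [0,0,0],"rotation": [0,0,0]}], newtons=30)

```text
t: 7.43
tcp_pos: [0.463, -0.1995, 0.0988]
tool_rot: [1.0, 0.002, 0.001, 0.001]
force: [-0.7, -0.2, 5.2]
finger_gap: 0.216
```

```bash
python3 - <<'E'
from h import *
st();p=np.array(manip.sense()['tcp_pos'])[:2];H=np.array([.5205,-.234]);d=p-H;a0=np.arctan2(d[1],d[0]);print(np.hypot(*d),np.degrees(a0))
# circle at radius .065 from handle angle, rows of .06 rad ; tool x=+X, tool y=-Y
r=.065;a=np.radians(146);h0=H+r*np.array([np.cos(a),np.sin(a)]);acc=np.zeros(2);out=[]
print(h0)
for i in range(1,53):
    b=a-.06*i;t=(H+r*np.array([np.cos(b),np.sin(b)])-h0)*1000;s=np.round((t-acc)*2)/2;acc+=s
    out.append([s[0],-s[1]])
for i in range(0,52,12):print(i,out[i:i+12])
E
```

```text
t7.43 p [ 0.463  -0.1995  0.0988] yaw 0.2 tilt 0.13 F [-0.7 -0.2  5.2] q6 0.94 gap 0.216
0.06708136912003297 149.04056420971187
[ 0.46661256 -0.19765246]
0 [[np.float64(2.5), np.float64(-3.0)], [np.float64(2.0), np.float64(-3.0)], [np.float64(3.0), np.float64(-3.0)], [np.float64(2.5), np.float64(-3.0)], [np.float64(3.0), np.float64(-2.5)], [np.float64(3.5), np.float64(-2.0)], [np.float64(3.0), np.float64(-2.5)], [np.float64(3.5), np.float64(-2.0)], [np.float64(3.5), np.float64(-1.5)], [np.float64(3.5), np.float64(-1.5)], [np.float64(3.5), np.float64(-1.5)], [np.float64(4.0), np.float64(-1.0)]]
12 [[np.float64(3.5), np.float64(-1.0)], [np.float64(4.0), np.float64(-0.5)], [np.float64(4.0), np.float64(-0.5)], [np.float64(4.0), np.float64(-0.0)], [np.float64(3.5), np.float64(-0.0)], [np.float64(4.0), np.float64(0.0)], [np.float64(4.0), np.float64(0.5)], [np.float64(3.5), np.float64(1.0)], [np.float64(4.0), np.float64(1.0)], [np.float64(3.5), np.float64(1.0)], [np.float64(4.0), np.float64(1.5)], [np.float64(3.5), np.float64(1.5)]]
24 [[np.float64(3.5), np.float64(2.0)], [np.float64(3.0), 
[... 271 characters left out ...]
np.float64(2.0), np.float64(3.0)], [np.float64(2.0), np.float64(3.5)], [np.float64(1.5), np.float64(3.5)]]
36 [[np.float64(1.5), np.float64(4.0)], [np.float64(1.0), np.float64(3.5)], [np.float64(1.0), np.float64(4.0)], [np.float64(0.5), np.float64(4.0)], [np.float64(0.5), np.float64(3.5)], [np.float64(0.5), np.float64(4.0)], [np.float64(-0.0), np.float64(4.0)], [np.float64(-0.5), np.float64(4.0)], [np.float64(-0.5), np.float64(3.5)], [np.float64(-0.5), np.float64(4.0)], [np.float64(-1.0), np.float64(4.0)], [np.float64(-1.0), np.float64(3.5)]]
48 [[np.float64(-1.5), np.float64(3.5)], [np.float64(-1.5), np.float64(3.5)], [np.float64(-2.0), np.float64(3.5)], [np.float64(-2.0), np.float64(3.5)]]
```

Call:
send_rows(motion=[{"gripper": 10,"travel": [2,-3,0],"rotation": [0,0,0]},{"gripper": 10,"travel": [2,-3,0],"rotation": [0,0,0]},{"gripper": 10,"travel": [2.5,-3,0],"rotation": [0,0,0]},{"gripper": 10,"travel": [2.5,-3,0],"rotation": [0,0,0]},{"gripper": 10,"travel": [3,-2.5,0],"rotation": [0,0,0]},{"gripper": 10,"travel": [3,-2.5,0],"rotation": [0,0,0]},{"gripper": 10,"travel": [3,-2.5,0],"rotation": [0,0,0]},{"gripper": 10,"travel": [3.5,-2,0],"rotation": [0,0,0]},{"gripper": 10,"travel": [3.5,-1.5,0],"rotation": [0,0,0]},{"gripper": 10,"travel": [3.5,-1.5,0],"rotation": [0,0,0]},{"gripper": 10,"travel": [3.5,-1.5,0],"rotation": [0,0,0]},{"gripper": 10,"travel": [0,0,0],"rotation": [0,0,0]}])

```text
t: 8.43
tcp_pos: [0.4953, -0.1748, 0.0987]
tool_rot: [1.0, 0.002, 0.001, 0.002]
force: [-2.3, -5.3, 4.1]
finger_gap: 0.214
```

```bash
cat > circ.py <<'E'
from h import *
import sys
st();p=np.array(manip.sense()['tcp_pos'])[:2];H=np.array([.5205,-.234]);d=p-H;a=np.arctan2(d[1],d[0]);print('r %.4f ang %.1f'%(np.hypot(*d),np.degrees(a)))
r=.0655;acc=np.zeros(2);out=[];sg=1
n=int(sys.argv[1])
for i in range(1,n+1):
    b=a-.06*i;t=(H+r*np.array([np.cos(b),np.sin(b)])-p)*1000;s=np.round((t-acc)*2)/2;acc+=s
    out.append([float(s[0]),float(-s[1])])
print(out)
E
python3 circ.py 24
```

```text
t8.43 p [ 0.4953 -0.1748  0.0987] yaw 0.3 tilt 0.25 F [-2.3 -5.3  4.1] q6 1.02 gap 0.214
r 0.0643 ang 113.1
[[3.0, -2.5], [4.0, -1.0], [3.5, -1.0], [4.0, -1.0], [4.0, -0.5], [4.0, -0.5], [4.0, 0.0], [4.0, 0.5], [3.5, 0.5], [4.0, 0.5], [4.0, 1.0], [3.5, 1.0], [4.0, 1.5], [3.5, 1.5], [3.5, 1.5], [3.5, 2.0], [3.0, 2.0], [3.0, 2.5], [3.0, 2.5], [3.0, 3.0], [2.5, 3.0], [2.5, 3.0], [2.5, 3.0], [2.0, 3.5]]
```

Call:
send_rows(motion=[{"gripper": 10,"travel": [3,-2,0],"rotation": [0,0,0]},{"gripper": 10,"travel": [4,-1,0],"rotation": [0,0,0]},{"gripper": 10,"travel": [3.5,-1,0],"rotation": [0,0,0]},{"gripper": 10,"travel": [4,-1,0],"rotation": [0,0,0]},{"gripper": 10,"travel": [4,-0.5,0],"rotation": [0,0,0]},{"gripper": 10,"travel": [4,-0.5,0],"rotation": [0,0,0]},{"gripper": 10,"travel": [4,0,0],"rotation": [0,0,0]},{"gripper": 10,"travel": [4,0.5,0],"rotation": [0,0,0]},{"gripper": 10,"travel": [3.5,0.5,0],"rotation": [0,0,0]},{"gripper": 10,"travel": [4,0.5,0],"rotation": [0,0,0]},{"gripper": 10,"travel": [4,1,0],"rotation": [0,0,0]},{"gripper": 10,"travel": [3.5,1,0],"rotation": [0,0,0]}])

```text
t: 9.43
tcp_pos: [0.537, -0.1685, 0.0984]
tool_rot: [1.0, 0.002, -0.003, -0.002]
force: [-5.5, 4.1, 11.6]
finger_gap: 0.209
```

Call:
send_rows(motion=[{"gripper": 10,"travel": [4,1.5,0],"rotation": [0,0,0]},{"gripper": 10,"travel": [3.5,1.5,0],"rotation": [0,0,0]},{"gripper": 10,"travel": [3.5,1.5,0],"rotation": [0,0,0]},{"gripper": 10,"travel": [3.5,2,0],"rotation": [0,0,0]},{"gripper": 10,"travel": [3,2,0],"rotation": [0,0,0]},{"gripper": 10,"travel": [3,2.5,0],"rotation": [0,0,0]}])

```text
t: 9.93
tcp_pos: [0.5596, -0.1743, 0.0984]
tool_rot: [1.0, -0.0, -0.001, -0.006]
force: [1.6, 18.1, 10.3]
finger_gap: 0.19
```

```bash
python3 circ.py 24
```

```text
t9.93 p [ 0.5596 -0.1743  0.0984] yaw -0.0 tilt 0.69 F [ 1.6 18.1 10.3] q6 1.07 gap 0.190
r 0.0714 ang 56.8
[[-0.0, 7.0], [3.0, 2.5], [3.0, 2.5], [3.0, 3.0], [2.5, 3.0], [2.5, 3.0], [2.0, 3.5], [2.0, 3.0], [2.0, 3.5], [1.5, 4.0], [1.5, 3.5], [1.0, 3.5], [1.0, 4.0], [0.5, 4.0], [0.5, 4.0], [0.5, 3.5], [-0.0, 4.0], [-0.5, 4.0], [-0.5, 4.0], [-0.5, 4.0], [-1.0, 3.5], [-1.0, 4.0], [-1.5, 3.5], [-1.5, 3.5]]
```

```bash
python3 - <<'E'
from h import *
im=snap('wrist')
cv2.imwrite('pics/p7.png',cv2.cvtColor(cv2.convertScaleAbs(im,alpha=1.4),cv2.COLOR_RGB2BGR))
print(proj('wrist',(.5205,-.234,.09)))
E
```

```text
[403.88612179 287.70272706]
```

View pics/p7.png

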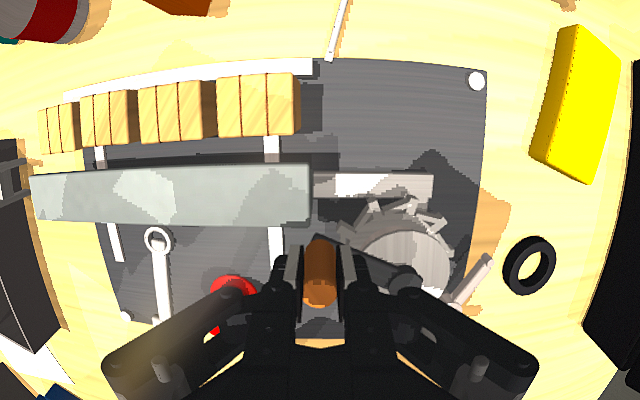

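Call:
send_rows(motion=[{"gripper": 10,"travel": [0,3.5,0],"rotation": [0,0,0]},{"gripper": 10,"travel": [0,3.5,0],"rotation": [0,0,0]},{"gripper": 10,"travel": [3,2.5,0],"rotation": [0,0,0]},{"gripper": 10,"travel": [3,2.5,0],"rotation": [0,0,0]},{"gripper": 10,"travel": [3,3,0],"rotation": [0,0,0]},{"gripper": 10,"travel": [2.5,3,0],"rotation": [0,0,0]}])

```text
t: 10.48
tcp_pos: [0.5796, -0.187, 0.0991]
tool_rot: [1.0, -0.002, 0.008, -0.009]
force: [21.2, 30.0, 1.6]
finger_gap: 0.158
```

```bash
python3 circ.py 24
```

```text
t10.48 p [ 0.5796 -0.187   0.0991] yaw -0.3 tilt 1.39 F [21.2 30.   1.6] q6 1.05 gap 0.158
r 0.0755 ang 38.5
[[-5.5, 9.5], [2.0, 3.0], [2.0, 3.5], [2.0, 3.5], [1.5, 3.5], [1.0, 4.0], [1.5, 3.5], [0.5, 4.0], [1.0, 4.0], [0.0, 4.0], [0.5, 3.5], [-0.0, 4.0], [-0.5, 4.0], [-0.5, 4.0], [-1.0, 4.0], [-1.0, 3.5], [-1.0, 4.0], [-1.5, 3.5], [-1.5, 3.5], [-2.0, 3.5], [-2.0, 3.5], [-2.5, 3.0], [-2.5, 3.0], [-2.5, 3.0]]
```

```bash
python3 - <<'E'
from h import *
im=snap('wrist').astype(int)
m=((im[...,0]>70)&(im[...,0]-im[...,2]>45)&(im[...,1]<im[...,0]*.72)).astype(np.uint8)
m[:200]=0;m[:,:280]=0;m[:,370:]=0
ys,xs=np.nonzero(m);print(len(xs))
for y in range(200,340,6):
    x=np.nonzero(m[y])[0]
    if len(x):print(y,x.min(),x.max(),im[y,(x.min()+x.max())//2])
H=np.array([.5205,-.234])
for a in (60,50,45,40,35,30):
    k=H+.065*np.array([np.cos(np.radians(a)),np.sin(np.radians(a))]);print(a,k.round(3),proj('wrist',(*k,.088)).round(),proj('wrist',(*k,.138)).round())
E
```

```text
736
254 307 307 [71 41 18]
260 307 307 [72 39 17]
278 307 307 [72 40 18]
284 307 327 [116  67  28]
290 307 332 [111  64  27]
296 306 333 [109  63  26]
302 305 331 [107  59  27]
308 309 325 [191 107  41]
60 [ 0.553 -0.178] [303. 272.] [297. 317.]
50 [ 0.562 -0.184] [313. 260.] [309. 304.]
45 [ 0.566 -0.188] [318. 255.] [316. 297.]
40 [ 0.57  -0.192] [325. 249.] [325. 291.]
35 [ 0.574 -0.197] [332. 245.] [334. 285.]
30 [ 0.577 -0.202] [339. 240.] [344. 280.]
```

The handle has slid to the robot-side edge of the pads (its top is near (.559,-.189), the TCP at x .58). I'll open, re-centre and grip again.

Call:
send_rows(motion=[{"gripper": 60,"travel": [0,0,0],"rotation": [0,0,0]},{"gripper": 60,"travel": [0,0,0],"rotation": [0,0,0]},{"gripper": 60,"travel": [0,0,0],"rotation": [0,0,0]},{"gripper": 60,"travel": [0,0,0],"rotation": [0,0,0]},{"gripper": 60,"travel": [0,0,0],"rotation": [0,0,0]}])

```text
t: 10.95
tcp_pos: [0.5714, -0.199, 0.0975]
tool_rot: [1.0, 0.002, -0.0, -0.0]
force: [-0.2, 0.5, -0.2]
finger_gap: 0.7
```

```bash
python3 - <<'E'
from h import *
st()
im=snap('wrist').astype(int)
m=((im[...,0]>50)&(im[...,0]-im[...,2]>35)&(im[...,1]<im[...,0]*.72)).astype(np.uint8)
m[:200]=0;m[:,:270]=0;m[:,370:]=0
ys,xs=np.nonzero(m);print(len(xs))
for y in range(200,340,5):
    x=np.nonzero(m[y])[0]
    if len(x):print(y,x.min(),x.max(),im[y,(x.min()+x.max())//2])
H=np.array([.5205,-.234])
for a in (60,55,50,45,40):
    k=H+.065*np.array([np.cos(np.radians(a)),np.sin(np.radians(a))]);print(a,k.round(3),proj('wrist',(*k,.088)).round(),proj('wrist',(*k,.138)).round())
E
```

```text
t10.95 p [ 0.5714 -0.199   0.0975] yaw 0.2 tilt 0.06 F [-0.2  0.5 -0.2] q6 1.05 gap 0.700
2129
230 298 303 [65 39 22]
235 289 311 [72 41 19]
240 286 314 [69 40 16]
245 284 315 [70 41 19]
250 283 315 [71 42 20]
255 282 314 [70 41 18]
260 281 314 [70 40 19]
265 280 314 [71 40 19]
270 278 314 [87 49 18]
275 277 313 [87 51 23]
280 277 314 [86 51 24]
285 277 313 [84 49 24]
290 280 310 [115  67  30]
295 285 305 [111  65  28]
60 [ 0.553 -0.178] [286. 260.] [276. 304.]
55 [ 0.558 -0.181] [290. 253.] [282. 297.]
50 [ 0.562 -0.184] [295. 247.] [288. 290.]
45 [ 0.566 -0.188] [301. 241.] [296. 283.]
40 [ 0.57  -0.192] [308. 236.] [304. 276.]
```

Call:
send_rows(motion=[{"gripper": 60,"travel": [-5,-10,0],"rotation": [0,0,0]},{"gripper": 10,"travel": [0,0,0],"rotation": [0,0,0]},{"gripper": 10,"travel": [0,0,0],"rotation": [0,0,0]},{"gripper": 10,"travel": [0,0,0],"rotation": [0,0,0]},{"gripper": 10,"travel": [0,0,0],"rotation": [0,0,0]},{"gripper": 10,"travel": [0,0,0],"rotation": [0,0,0]},{"gripper": 10,"travel": [0,0,0],"rotation": [0,0,0]}], newtons=25)

```text
t: 11.58
tcp_pos: [0.5674, -0.1876, 0.0979]
tool_rot: [1.0, 0.001, 0.001, -0.001]
force: [1.2, 5.0, 1.8]
finger_gap: 0.218
```

```bash
python3 circ.py 24
```

```text
t11.58 p [ 0.5674 -0.1876  0.0979] yaw 0.1 tilt 0.17 F [1.2 5.  1.8] q6 1.06 gap 0.218
r 0.0660 ang 44.7
[[2.5, 3.0], [2.5, 3.0], [2.0, 3.5], [2.5, 3.0], [1.5, 3.5], [2.0, 3.5], [1.5, 4.0], [1.0, 3.5], [1.0, 4.0], [1.0, 3.5], [0.5, 4.0], [0.5, 4.0], [0.0, 4.0], [-0.0, 4.0], [-0.5, 3.5], [-0.5, 4.0], [-1.0, 4.0], [-1.0, 4.0], [-1.0, 3.5], [-1.5, 3.5], [-2.0, 3.5], [-1.5, 3.5], [-2.5, 3.5], [-2.0, 3.0]]
```

Call:
send_rows(motion=[{"gripper": 10,"travel": [2,3,0],"rotation": [0,0,0]},{"gripper": 10,"travel": [2.5,3,0],"rotation": [0,0,0]},{"gripper": 10,"travel": [2,3.5,0],"rotation": [0,0,0]},{"gripper": 10,"travel": [2,3,0],"rotation": [0,0,0]},{"gripper": 10,"travel": [1.5,3.5,0],"rotation": [0,0,0]},{"gripper": 10,"travel": [1.5,3.5,0],"rotation": [0,0,0]},{"gripper": 10,"travel": [1.5,4,0],"rotation": [0,0,0]},{"gripper": 10,"travel": [1,3.5,0],"rotation": [0,0,0]}])

```text
t: 12.25
tcp_pos: [0.5859, -0.2113, 0.098]
tool_rot: [1.0, -0.0, 0.005, -0.004]
force: [9.7, 11.1, 1.1]
finger_gap: 0.222
```

```bash
python3 circ.py 20
```

```text
t12.25 p [ 0.5859 -0.2113  0.098 ] yaw -0.0 tilt 0.72 F [ 9.7 11.1  1.1] q6 1.03 gap 0.222
r 0.0693 ang 19.2
[[-2.5, 5.0], [1.0, 4.0], [1.0, 3.5], [0.5, 4.0], [0.0, 4.0], [0.0, 4.0], [-0.0, 4.0], [-0.5, 3.5], [-1.0, 4.0], [-0.5, 4.0], [-1.5, 3.5], [-1.0, 4.0], [-2.0, 3.5], [-1.5, 3.5], [-2.0, 3.5], [-2.5, 3.0], [-2.0, 3.0], [-3.0, 3.0], [-2.5, 3.0], [-3.0, 2.5]]
```

Call:
send_rows(motion=[{"gripper": 10,"travel": [0,4,0],"rotation": [0,0,0]},{"gripper": 10,"travel": [0,4,0],"rotation": [0,0,0]},{"gripper": 10,"travel": [0.5,3.5,0],"rotation": [0,0,0]},{"gripper": 10,"travel": [0.5,4,0],"rotation": [0,0,0]},{"gripper": 10,"travel": [0,4,0],"rotation": [0,0,0]},{"gripper": 10,"travel": [0,4,0],"rotation": [0,0,0]},{"gripper": 10,"travel": [0,4,0],"rotation": [0,0,0]},{"gripper": 10,"travel": [-0.5,3.5,0],"rotation": [0,0,0]},{"gripper": 10,"travel": [-1,4,0],"rotation": [0,0,0]}])

```text
t: 13.0
tcp_pos: [0.5821, -0.2487, 0.098]
tool_rot: [1.0, 0.001, 0.001, -0.002]
force: [0.2, 5.0, 3.3]
finger_gap: 0.217
```

```bash
python3 circ.py 12
```

```text
t13.00 p [ 0.5821 -0.2487  0.098 ] yaw 0.1 tilt 0.27 F [0.2 5.  3.3] q6 0.98 gap 0.217
r 0.0633 ang -13.4
[[1.0, 4.5], [-1.0, 3.5], [-1.5, 3.5], [-2.0, 3.5], [-1.5, 3.5], [-2.5, 3.5], [-2.0, 3.0], [-2.5, 3.0], [-3.0, 3.0], [-2.5, 3.0], [-3.0, 2.5], [-3.0, 2.0]]
```

Call:
send_rows(motion=[{"gripper": 10,"travel": [0,3.5,0],"rotation": [0,0,0]},{"gripper": 10,"travel": [-1,3.5,0],"rotation": [0,0,0]},{"gripper": 10,"travel": [-1.5,3.5,0],"rotation": [0,0,0]},{"gripper": 10,"travel": [-1.5,3.5,0],"rotation": [0,0,0]},{"gripper": 10,"travel": [-1.5,3.5,0],"rotation": [0,0,0]},{"gripper": 10,"travel": [-2,3,0],"rotation": [0,0,0]},{"gripper": 10,"travel": [-1,2,0],"rotation": [0,0,0]}])

```text
t: 13.58
tcp_pos: [0.5752, -0.2651, 0.0978]
tool_rot: [1.0, -0.001, 0.003, -0.008]
force: [13.2, 24.3, 4.3]
finger_gap: 0.214
```

```bash
python3 circ.py 3
```

```text
t13.58 p [ 0.5752 -0.2651  0.0978] yaw -0.1 tilt 0.94 F [13.2 24.3  4.3] q6 0.95 gap 0.214
r 0.0629 ang -29.6
[[0.0, 4.5], [-2.0, 3.5], [-2.5, 3.0]]
```

Drum at its stop (angle −29.6°, 27 N resisting). Release, lift, and look.

Call:
send_rows(motion=[{"gripper": 10,"travel": [0,-4,0],"rotation": [0,0,0]},{"gripper": 60,"travel": [0,0,0],"rotation": [0,0,0]},{"gripper": 60,"travel": [0,0,0],"rotation": [0,0,0]},{"gripper": 60,"travel": [0,0,0],"rotation": [0,0,0]},{"gripper": 60,"travel": [0,0,0],"rotation": [0,0,0]},{"gripper": 60,"travel": [0,0,-30],"rotation": [0,0,0]},{"gripper": 60,"travel": [0,0,-40],"rotation": [0,0,0]},{"gripper": 60,"travel": [0,-20,-40],"rotation": [0,0,0]},{"gripper": 60,"travel": [-10,-40,-30],"rotation": [0,0,0]},{"gripper": 60,"travel": [-10,-40,0],"rotation": [0,0,0]},{"gripper": 60,"travel": [-10,-40,0],"rotation": [0,0,0]},{"gripper": 60,"travel": [-10,-40,0],"rotation": [0,0,0]}])

```text
t: 14.58
tcp_pos: [0.5329, -0.098, 0.2303]
tool_rot: [1.0, 0.001, 0.001, 0.0]
force: [0.2, -0.4, -0.1]
finger_gap: 0.706
```

Call:
send_rows(motion=[{"gripper": 60,"travel": [-10,-30,0],"rotation": [0,0,0]},{"gripper": 60,"travel": [0,0,0],"rotation": [0,0,0]},{"gripper": 60,"travel": [0,0,0],"rotation": [0,0,0]}])

```text
t: 14.83
tcp_pos: [0.5227, -0.0676, 0.2298]
tool_rot: [1.0, 0.003, 0.0, 0.0]
force: [0.4, 0.1, -0.3]
finger_gap: 0.703
```

```bash
python3 - <<'E'
from h import *
st()
im=snap('wrist')
cv2.imwrite('pics/p8.png',cv2.cvtColor(im,cv2.COLOR_RGB2BGR))
H=np.array([.5205,-.234])
k=H+.065*np.array([np.cos(np.radians(-29.5)),np.sin(np.radians(-29.5))]);print('handle exp',proj('wrist',(*k,.138)).round())
for y in (.0455,-.0145,-.0745,-.1345): print(proj('wrist',(.64,y,.076)).round())
np.save('w8.npy',manip.calibration('wrist')['cam_to_world'])
E
```

```text
t14.83 p [ 0.5227 -0.0676  0.2298] yaw 0.3 tilt 0.05 F [ 0.4  0.1 -0.3] q6 1.22 gap 0.703
handle exp [519. 147.]
[212.  76.]
[267.  73.]
[325.  72.]
[383.  74.]
```

View pics/p8.png

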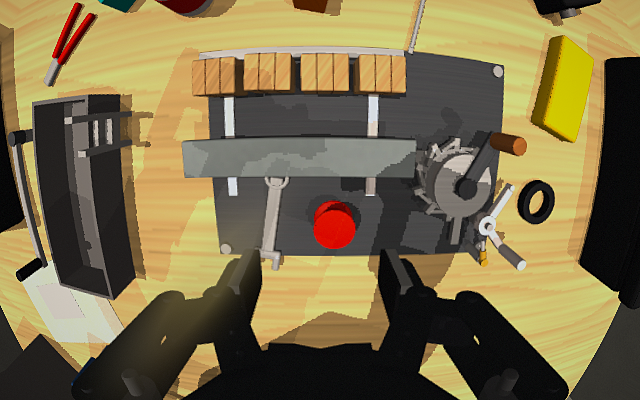

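The view shows four blocks upright at (213–385, 75), the jaw back, the crank at (507,143), the pawl still off, and everything else in place. Now picking the blocks.

```bash
cat >> h.py <<'E'
BY=[.046,-.014,-.073,-.134]
def slot(i):
    s=[.102,.034,-.034,-.102][i];return (.496+.9965*s,.2955-.0837*s)
E
python3 - <<'E'
from h import *
go([(.64,.046,.13,90),(.64,.046,.130,90,1),(.64,.046,.040,90,4)],60)
E
```

```text
[{"gripper":60,"travel":[9,-9,8],"rotation":[0,0,-6.9]},{"gripper":60,"travel":[10,-7,7],"rotation":[0,0,-6.9]},{"gripper":60,"travel":[11,-7,8],"rotation":[0,0,-6.9]},{"gripper":60,"travel":[11,-5,8],"rotation":[0,0,-6.9]},{"gripper":60,"travel":[12,-4,7],"rotation":[0,0,-6.9]},{"gripper":60,"travel":[13,-2,8],"rotation":[0,0,-6.9]},{"gripper":60,"travel":[12,0,8],"rotation":[0,0,-6.9]},{"gripper":60,"travel":[13,0,7],"rotation":[0,0,-6.9]},{"gripper":60,"travel":[12,3,8],"rotation":[0,0,-6.9]},{"gripper":60,"travel":[12,4,8],"rotation":[0,0,-6.9]},{"gripper":60,"travel":[12,5,7],"rotation":[0,0,-6.9]},{"gripper":60,"travel":[10,6,8],"rotation":[0,0,-6.9]}]
[{"gripper":60,"travel":[10,8,8],"rotation":[0,0,-7.0]},{"gripper":60,"travel":[0,0,0],"rotation":[0,0,0.0]},{"gripper":60,"travel":[0,0,22],"rotation":[0,0,0.0]},{"gripper":60,"travel":[0,0,23],"rotation":[0,0,0.0]},{"gripper":60,"travel":[0,0,22],"rotation":[0,0,0.0]},{"gripper":60,"travel":[0,0,23],"rotation":[0,0,0.0]}]
```

Call:
send_rows(motion=[{"gripper": 60,"travel": [9,-9,8],"rotation": [0,0,-6.9]},{"gripper": 60,"travel": [10,-7,7],"rotation": [0,0,-6.9]},{"gripper": 60,"travel": [11,-7,8],"rotation": [0,0,-6.9]},{"gripper": 60,"travel": [11,-5,8],"rotation": [0,0,-6.9]},{"gripper": 60,"travel": [12,-4,7],"rotation": [0,0,-6.9]},{"gripper": 60,"travel": [13,-2,8],"rotation": [0,0,-6.9]},{"gripper": 60,"travel": [12,0,8],"rotation": [0,0,-6.9]},{"gripper": 60,"travel": [13,0,7],"rotation": [0,0,-6.9]},{"gripper": 60,"travel": [12,3,8],"rotation": [0,0,-6.9]},{"gripper": 60,"travel": [12,4,8],"rotation": [0,0,-6.9]},{"gripper": 60,"travel": [12,5,7],"rotation": [0,0,-6.9]},{"gripper": 60,"travel": [10,6,8],"rotation": [0,0,-6.9]}])

```text
t: 15.88
tcp_pos: [0.6323, 0.0354, 0.1367]
tool_rot: [0.748, 0.664, 0.0, 0.001]
force: [1.1, 0.2, 0.3]
finger_gap: 0.703
```

Call:
send_rows(motion=[{"gripper": 60,"travel": [10,8,8],"rotation": [0,0,-7.0]},{"gripper": 60,"travel": [0,0,0],"rotation": [0,0,0]},{"gripper": 60,"travel": [0,0,0],"rotation": [0,0,0]}])

```text
t: 16.13
tcp_pos: [0.6399, 0.0447, 0.1285]
tool_rot: [0.708, 0.706, -0.001, -0.0]
force: [-0.5, 0.9, -0.0]
finger_gap: 0.704
```

```bash
python3 - <<'E'
from h import *
st()
go([(.64,.046,.040,90,4)],60)
E
```

```text
t16.13 p [0.6399 0.0447 0.1285] yaw 89.8 tilt 0.06 F [-0.5  0.9 -0. ] q6 -0.10 gap 0.704
[{"gripper":60,"travel":[0,0,22],"rotation":[0,0,-0.1]},{"gripper":60,"travel":[1,0,22],"rotation":[0,0,-0.0]},{"gripper":60,"travel":[0,0,22],"rotation":[0,0,-0.1]},{"gripper":60,"travel":[0,0,22],"rotation":[0,0,-0.0]}]
```

Call:
send_rows(motion=[{"gripper": 60,"travel": [1,0,22],"rotation": [0,0,0]},{"gripper": 60,"travel": [0,0,22],"rotation": [0,0,0]},{"gripper": 60,"travel": [0,0,22],"rotation": [0,0,0]},{"gripper": 60,"travel": [0,0,22],"rotation": [0,0,0]},{"gripper": 60,"travel": [0,0,0],"rotation": [0,0,0]},{"gripper": 25,"travel": [0,0,0],"rotation": [0,0,0]},{"gripper": 25,"travel": [0,0,0],"rotation": [0,0,0]},{"gripper": 25,"travel": [0,0,0],"rotation": [0,0,0]},{"gripper": 25,"travel": [0,0,0],"rotation": [0,0,0]},{"gripper": 25,"travel": [0,0,-10],"rotation": [0,0,0]},{"gripper": 25,"travel": [0,0,-30],"rotation": [0,0,0]},{"gripper": 25,"travel": [0,0,-40],"rotation": [0,0,0]}], newtons=45)

```text
t: 17.13
tcp_pos: [0.6366, 0.0476, 0.12]
tool_rot: [0.707, 0.707, -0.002, -0.003]
force: [1.5, 1.0, -0.9]
finger_gap: 0.446
```

Call:
send_rows(motion=[{"gripper": 25,"travel": [0,0,-40],"rotation": [0,0,0]},{"gripper": 25,"travel": [0,0,-20],"rotation": [0,0,0]},{"gripper": 25,"travel": [0,0,0],"rotation": [0,0,0]}])

```text
t: 17.38
tcp_pos: [0.6438, 0.0472, 0.1895]
tool_rot: [0.707, 0.707, 0.005, 0.006]
force: [2.0, -0.6, -0.7]
finger_gap: 0.448
```

```bash
python3 - <<'E'
from h import *
st()
go([(*slot(0),.18,175.2),(*slot(0),.18,175.2,1)],25)
E
```

```text
t17.38 p [0.6438 0.0472 0.1895] yaw 90.0 tilt 0.84 F [ 2.  -0.6 -0.7] q6 -0.10 gap 0.448
[{"gripper":25,"travel":[18,-4,1],"rotation":[0,0,-6.6]},{"gripper":25,"travel":[19,-1,0],"rotation":[0,0,-6.5]},{"gripper":25,"travel":[19,1,1],"rotation":[0,0,-6.6]},{"gripper":25,"travel":[18,3,1],"rotation":[0,0,-6.5]},{"gripper":25,"travel":[19,5,0],"rotation":[0,0,-6.6]},{"gripper":25,"travel":[17,7,1],"rotation":[0,0,-6.5]},{"gripper":25,"travel":[17,9,1],"rotation":[0,0,-6.6]},{"gripper":25,"travel":[15,10,0],"rotation":[0,0,-6.5]},{"gripper":25,"travel":[14,13,1],"rotation":[0,0,-6.6]},{"gripper":25,"travel":[13,14,1],"rotation":[0,0,-6.5]},{"gripper":25,"travel":[11,15,0],"rotation":[0,0,-6.6]},{"gripper":25,"travel":[9,17,1],"rotation":[0,0,-6.5]}]
[{"gripper":25,"travel":[7,17,0],"rotation":[0,0,-6.6]},{"gripper":25,"travel":[0,0,0],"rotation":[0,0,0.0]}]
```

Call:
send_rows(motion=[{"gripper": 25,"travel": [18,-4,1],"rotation": [0,0,-6.6]},{"gripper": 25,"travel": [19,-1,0],"rotation": [0,0,-6.5]},{"gripper": 25,"travel": [19,1,1],"rotation": [0,0,-6.6]},{"gripper": 25,"travel": [18,3,1],"rotation": [0,0,-6.5]},{"gripper": 25,"travel": [19,5,0],"rotation": [0,0,-6.6]},{"gripper": 25,"travel": [17,7,1],"rotation": [0,0,-6.5]},{"gripper": 25,"travel": [17,9,1],"rotation": [0,0,-6.6]},{"gripper": 25,"travel": [15,10,0],"rotation": [0,0,-6.5]},{"gripper": 25,"travel": [14,13,1],"rotation": [0,0,-6.6]},{"gripper": 25,"travel": [13,14,1],"rotation": [0,0,-6.5]},{"gripper": 25,"travel": [11,15,0],"rotation": [0,0,-6.6]},{"gripper": 25,"travel": [9,17,1],"rotation": [0,0,-6.5]}])

```text
t: 18.38
tcp_pos: [0.5954, 0.27, 0.1731]
tool_rot: [0.096, 0.995, -0.0, -0.001]
force: [0.8, 0.2, -1.0]
finger_gap: 0.447
```

Call:
send_rows(motion=[{"gripper": 25,"travel": [7,17,0],"rotation": [0,0,-6.6]},{"gripper": 25,"travel": [0,0,0],"rotation": [0,0,0]},{"gripper": 25,"travel": [0,0,0],"rotation": [0,0,0]}])

```text
t: 18.63
tcp_pos: [0.592, 0.288, 0.173]
tool_rot: [0.041, 0.999, -0.0, -0.001]
force: [-0.2, 0.4, -1.6]
finger_gap: 0.446
```

```bash
python3 - <<'E'
from h import *
st();print(slot(0))
im=snap('wrist')
cv2.imwrite('pics/p9.png',cv2.cvtColor(im,cv2.COLOR_RGB2BGR))
c=np.array([.496,.2955]);ex=np.array([.9965,-.0837]);ey=np.array([.0837,.9965])
for a,b in((1,1),(1,-1),(-1,-1),(-1,1)): print(proj('wrist',(*(c+a*.151*ex+b*.0635*ey),.075)).round())
print('piv',proj('wrist',(*(c+.1*ex+.092*ey),.105)).round(),'notch',proj('wrist',(*(c+.1*ex-.08*ey),.091)).round())
E
```

```text
t18.63 p [0.592 0.288 0.173] yaw 175.3 tilt 0.07 F [-0.2  0.4 -1.6] q6 -1.20 gap 0.446
(0.597643, 0.2869626)
[385. 247.]
[255. 247.]
[251. -64.]
[390. -64.]
piv [429. 207.] notch [229. 202.]
```

View pics/p9.png

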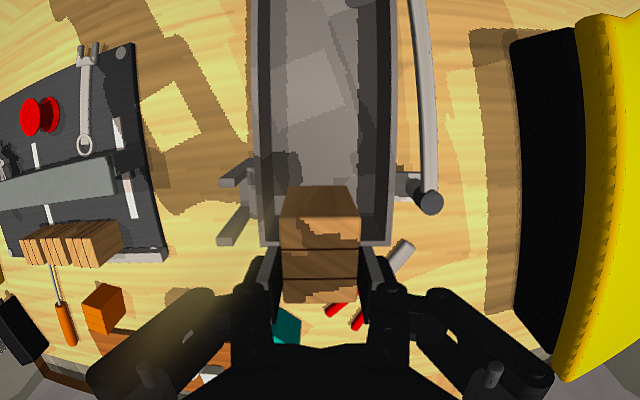

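The block is held, centred between the crate walls (rim 250–393 px at row 243). Lower and release.

Call:
send_rows(motion=[{"gripper": 25,"travel": [-2,0,35],"rotation": [0,0,0]},{"gripper": 25,"travel": [0,0,35],"rotation": [0,0,0]},{"gripper": 25,"travel": [0,0,35],"rotation": [0,0,0]},{"gripper": 25,"travel": [0,0,15],"rotation": [0,0,0]},{"gripper": 25,"travel": [0,0,10],"rotation": [0,0,0]},{"gripper": 25,"travel": [0,0,6],"rotation": [0,0,0]},{"gripper": 25,"travel": [0,0,0],"rotation": [0,0,0]}])

```text
t: 19.27
tcp_pos: [0.5956, 0.2862, 0.0379]
tool_rot: [0.043, 0.999, -0.0, 0.0]
force: [1.2, 1.0, -1.4]
finger_gap: 0.449
```

Call:
send_rows(motion=[{"gripper": 50,"travel": [0,0,0],"rotation": [0,0,0]},{"gripper": 50,"travel": [0,0,0],"rotation": [0,0,0]},{"gripper": 60,"travel": [0,0,0],"rotation": [0,0,0]},{"gripper": 60,"travel": [0,0,-20],"rotation": [0,0,0]},{"gripper": 60,"travel": [0,0,-40],"rotation": [0,0,0]},{"gripper": 60,"travel": [0,0,-40],"rotation": [0,0,0]},{"gripper": 60,"travel": [0,0,-40],"rotation": [0,0,0]},{"gripper": 60,"travel": [0,0,0],"rotation": [0,0,0]}])

```text
t: 19.93
tcp_pos: [0.6011, 0.2892, 0.188]
tool_rot: [0.042, 0.999, 0.003, 0.009]
force: [1.0, -0.2, 0.5]
finger_gap: 0.705
```

```bash
python3 - <<'E'
from h import *
st()
# check the blocks in the press
im=snap('top');cv2.imwrite('pics/t2.png',cv2.cvtColor(im,cv2.COLOR_RGB2BGR))
go([(.64,BY[1],.14,90),(.64,BY[1],.14,90,1)],60)
E
```

```text
t19.93 p [0.6011 0.2892 0.188 ] yaw 175.2 tilt 1.12 F [ 1.  -0.2  0.5] q6 -1.21 gap 0.705
[{"gripper":60,"travel":[-5,-23,3],"rotation":[0,0,6.6]},{"gripper":60,"travel":[-8,-22,4],"rotation":[0,0,6.6]},{"gripper":60,"travel":[-10,-21,3],"rotation":[0,0,6.5]},{"gripper":60,"travel":[-12,-20,3],"rotation":[0,0,6.6]},{"gripper":60,"travel":[-15,-19,4],"rotation":[0,0,6.5]},{"gripper":60,"travel":[-17,-16,3],"rotation":[0,0,6.6]},{"gripper":60,"travel":[-18,-15,4],"rotation":[0,0,6.5]},{"gripper":60,"travel":[-20,-12,3],"rotation":[0,0,6.6]},{"gripper":60,"travel":[-21,-10,3],"rotation":[0,0,6.5]},{"gripper":60,"travel":[-23,-8,4],"rotation":[0,0,6.6]},{"gripper":60,"travel":[-23,-4,3],"rotation":[0,0,6.5]},{"gripper":60,"travel":[-23,-3,3],"rotation":[0,0,6.6]}]
[{"gripper":60,"travel":[-23,1,4],"rotation":[0,0,6.5]},{"gripper":60,"travel":[0,0,0],"rotation":[0,0,0.0]}]
```

```bash
cat >> h.py <<'E'
def press_rows(im):
    for x in (.632,.648):
        ys=np.arange(.14,-.22,-.004);s=''
        for y in ys:
            u,v=proj('top',(x,y,.076)).round().astype(int);r,g,b=im[v,u].astype(int);s+='#' if r-b>35 and r>90 else '.'
        print(x,s)
E
python3 - <<'E'
from h import *
im=cv2.cvtColor(cv2.imread('pics/t2.png'),cv2.COLOR_BGR2RGB);press_rows(im)
E
```

```text
0.632 ##################..............#############..#############..#############...............
0.648 ##################..............#############..#############..#############...............
```

Call:
send_rows(motion=[{"gripper": 60,"travel": [-5,-23,3],"rotation": [0,0,6.6]},{"gripper": 60,"travel": [-8,-22,4],"rotation": [0,0,6.6]},{"gripper": 60,"travel": [-10,-21,3],"rotation": [0,0,6.5]},{"gripper": 60,"travel": [-12,-20,3],"rotation": [0,0,6.6]},{"gripper": 60,"travel": [-15,-19,4],"rotation": [0,0,6.5]},{"gripper": 60,"travel": [-17,-16,3],"rotation": [0,0,6.6]},{"gripper": 60,"travel": [-18,-15,4],"rotation": [0,0,6.5]},{"gripper": 60,"travel": [-20,-12,3],"rotation": [0,0,6.6]},{"gripper": 60,"travel": [-21,-10,3],"rotation": [0,0,6.5]},{"gripper": 60,"travel": [-23,-8,4],"rotation": [0,0,6.6]},{"gripper": 60,"travel": [-23,-4,3],"rotation": [0,0,6.5]},{"gripper": 60,"travel": [-23,-3,3],"rotation": [0,0,6.6]}])

```text
t: 20.98
tcp_pos: [0.6316, 0.0066, 0.1366]
tool_rot: [0.668, 0.744, -0.0, -0.0]
force: [0.5, -0.0, 0.8]
finger_gap: 0.704
```

Call:
send_rows(motion=[{"gripper": 60,"travel": [-23,1,4],"rotation": [0,0,6.5]},{"gripper": 60,"travel": [0,0,0],"rotation": [0,0,0]},{"gripper": 60,"travel": [0,0,0],"rotation": [0,0,0]}])

```text
t: 21.23
tcp_pos: [0.635, -0.0162, 0.1325]
tool_rot: [0.708, 0.707, -0.0, -0.001]
force: [0.5, -0.4, -0.2]
finger_gap: 0.7
```

```bash
python3 - <<'E'
from h import *
st()
go([(.64,BY[1],.040,90,4)],60)
E
```

```text
t21.23 p [ 0.635  -0.0162  0.1325] yaw 89.9 tilt 0.09 F [ 0.5 -0.4 -0.2] q6 -0.20 gap 0.700
[{"gripper":60,"travel":[1,1,23],"rotation":[0,0,-0.0]},{"gripper":60,"travel":[0,2,23],"rotation":[0,0,-0.0]},{"gripper":60,"travel":[1,1,23],"rotation":[0,0,-0.0]},{"gripper":60,"travel":[0,1,23],"rotation":[0,0,-0.1]}]
```

Call:
send_rows(motion=[{"gripper": 60,"travel": [2,5,22],"rotation": [0,0,0]},{"gripper": 60,"travel": [0,0,23],"rotation": [0,0,0]},{"gripper": 60,"travel": [0,0,23],"rotation": [0,0,0]},{"gripper": 60,"travel": [0,0,24],"rotation": [0,0,0]},{"gripper": 60,"travel": [0,0,0],"rotation": [0,0,0]},{"gripper": 25,"travel": [0,0,0],"rotation": [0,0,0]},{"gripper": 25,"travel": [0,0,0],"rotation": [0,0,0]},{"gripper": 25,"travel": [0,0,0],"rotation": [0,0,0]},{"gripper": 25,"travel": [0,0,0],"rotation": [0,0,0]},{"gripper": 25,"travel": [0,0,-10],"rotation": [0,0,0]},{"gripper": 25,"travel": [0,0,-30],"rotation": [0,0,0]},{"gripper": 25,"travel": [0,0,-40],"rotation": [0,0,0]}])

```text
t: 22.23
tcp_pos: [0.6379, -0.0127, 0.1202]
tool_rot: [0.707, 0.707, -0.002, -0.003]
force: [0.4, -0.2, -1.1]
finger_gap: 0.444
```

Call:
send_rows(motion=[{"gripper": 25,"travel": [0,0,-40],"rotation": [0,0,0]},{"gripper": 25,"travel": [0,0,-30],"rotation": [0,0,0]},{"gripper": 25,"travel": [0,0,0],"rotation": [0,0,0]},{"gripper": 25,"travel": [0,0,0],"rotation": [0,0,0]}])

```text
t: 22.57
tcp_pos: [0.6422, -0.0134, 0.1954]
tool_rot: [0.707, 0.707, 0.002, 0.003]
force: [0.4, -0.0, -2.3]
finger_gap: 0.446
```

```bash
python3 - <<'E'
from h import *
st()
go([(*slot(1),.18,175.2),(*slot(1),.18,175.2,1)],25)
E
```

```text
t22.57 p [ 0.6422 -0.0134  0.1954] yaw 90.0 tilt 0.42 F [ 0.4 -0.  -2.3] q6 -0.19 gap 0.446
[{"gripper":25,"travel":[24,-9,1],"rotation":[0,0,-6.6]},{"gripper":25,"travel":[24,-6,1],"rotation":[0,0,-6.5]},{"gripper":25,"travel":[25,-3,1],"rotation":[0,0,-6.6]},{"gripper":25,"travel":[25,0,1],"rotation":[0,0,-6.5]},{"gripper":25,"travel":[25,3,1],"rotation":[0,0,-6.6]},{"gripper":25,"travel":[24,5,2],"rotation":[0,0,-6.5]},{"gripper":25,"travel":[24,8,1],"rotation":[0,0,-6.6]},{"gripper":25,"travel":[22,11,1],"rotation":[0,0,-6.5]},{"gripper":25,"travel":[22,14,1],"rotation":[0,0,-6.6]},{"gripper":25,"travel":[19,15,1],"rotation":[0,0,-6.5]},{"gripper":25,"travel":[18,18,1],"rotation":[0,0,-6.6]},{"gripper":25,"travel":[15,20,1],"rotation":[0,0,-6.5]}]
[{"gripper":25,"travel":[13,21,1],"rotation":[0,0,-6.6]},{"gripper":25,"travel":[0,0,0],"rotation":[0,0,0.0]}]
```

Call:
send_rows(motion=[{"gripper": 25,"travel": [24,-9,1],"rotation": [0,0,-6.6]},{"gripper": 25,"travel": [24,-6,1],"rotation": [0,0,-6.5]},{"gripper": 25,"travel": [25,-3,1],"rotation": [0,0,-6.6]},{"gripper": 25,"travel": [25,0,1],"rotation": [0,0,-6.5]},{"gripper": 25,"travel": [25,3,1],"rotation": [0,0,-6.6]},{"gripper": 25,"travel": [24,5,2],"rotation": [0,0,-6.5]},{"gripper": 25,"travel": [24,8,1],"rotation": [0,0,-6.6]},{"gripper": 25,"travel": [22,11,1],"rotation": [0,0,-6.5]},{"gripper": 25,"travel": [22,14,1],"rotation": [0,0,-6.6]},{"gripper": 25,"travel": [19,15,1],"rotation": [0,0,-6.5]},{"gripper": 25,"travel": [18,18,1],"rotation": [0,0,-6.6]},{"gripper": 25,"travel": [15,20,1],"rotation": [0,0,-6.5]}])

```text
t: 23.57
tcp_pos: [0.5347, 0.2699, 0.1767]
tool_rot: [0.096, 0.995, -0.001, -0.002]
force: [0.6, 1.1, -1.4]
finger_gap: 0.449
```

Call:
send_rows(motion=[{"gripper": 25,"travel": [13,21,1],"rotation": [0,0,-6.6]},{"gripper": 25,"travel": [0,0,0],"rotation": [0,0,0]},{"gripper": 25,"travel": [0,0,0],"rotation": [0,0,0]}])

```text
t: 23.82
tcp_pos: [0.5264, 0.2931, 0.1759]
tool_rot: [0.041, 0.999, -0.001, -0.002]
force: [0.3, -0.3, -0.2]
finger_gap: 0.449
```

```bash
python3 - <<'E'
from h import *
st();print(slot(1))
E
```

```text
t23.82 p [0.5264 0.2931 0.1759] yaw 175.3 tilt 0.21 F [ 0.3 -0.3 -0.2] q6 -1.17 gap 0.449
(0.529881, 0.2926542)
```

Call:
send_rows(motion=[{"gripper": 25,"travel": [-2,0,35],"rotation": [0,0,0]},{"gripper": 25,"travel": [0,0,35],"rotation": [0,0,0]},{"gripper": 25,"travel": [0,0,35],"rotation": [0,0,0]},{"gripper": 25,"travel": [0,0,18],"rotation": [0,0,0]},{"gripper": 25,"travel": [0,0,10],"rotation": [0,0,0]},{"gripper": 25,"travel": [0,0,6],"rotation": [0,0,0]},{"gripper": 25,"travel": [0,0,0],"rotation": [0,0,0]}])

```text
t: 24.4
tcp_pos: [0.5304, 0.2914, 0.0378]
tool_rot: [0.042, 0.999, -0.0, -0.001]
force: [0.6, 0.3, -0.8]
finger_gap: 0.45
```

Call:
send_rows(motion=[{"gripper": 50,"travel": [0,0,0],"rotation": [0,0,0]},{"gripper": 50,"travel": [0,0,0],"rotation": [0,0,0]},{"gripper": 60,"travel": [0,0,0],"rotation": [0,0,0]},{"gripper": 60,"travel": [0,0,-20],"rotation": [0,0,0]},{"gripper": 60,"travel": [0,0,-40],"rotation": [0,0,0]},{"gripper": 60,"travel": [0,0,-40],"rotation": [0,0,0]},{"gripper": 60,"travel": [0,0,-40],"rotation": [0,0,0]},{"gripper": 60,"travel": [0,0,0],"rotation": [0,0,0]}])

```text
t: 25.07
tcp_pos: [0.5363, 0.2946, 0.1883]
tool_rot: [0.042, 0.999, 0.003, 0.009]
force: [1.0, 1.4, 0.3]
finger_gap: 0.703
```

```bash
python3 - <<'E'
from h import *
st()
press_rows(snap('top'))
go([(.64,BY[2],.14,90),(.64,BY[2],.14,90,1)],60)
E
```

```text
t25.07 p [0.5363 0.2946 0.1883] yaw 175.2 tilt 1.11 F [1.  1.4 0.3] q6 -1.17 gap 0.703
0.632 ##################.............................#############..#############...............
0.648 ##################.............................#############..#############...............
[{"gripper":60,"travel":[-10,-27,3],"rotation":[0,0,6.6]},{"gripper":60,"travel":[-14,-27,4],"rotation":[0,0,6.6]},{"gripper":60,"travel":[-16,-24,3],"rotation":[0,0,6.5]},{"gripper":60,"travel":[-19,-22,4],"rotation":[0,0,6.6]},{"gripper":60,"travel":[-22,-20,3],"rotation":[0,0,6.5]},{"gripper":60,"travel":[-24,-18,4],"rotation":[0,0,6.6]},{"gripper":60,"travel":[-25,-14,3],"rotation":[0,0,6.5]},{"gripper":60,"travel":[-27,-12,3],"rotation":[0,0,6.6]},{"gripper":60,"travel":[-28,-8,4],"rotation":[0,0,6.5]},{"gripper":60,"travel":[-29,-6,3],"rotation":[0,0,6.6]},{"gripper":60,"travel":[-29,-2,4],"rotation":[0,0,6.5]},{"gripper":60,"travel":[-30,2,3],"rotation":[0,0,6.6]}]
[{"gripper":60,"travel":[-29,5,4],"rotation":[0,0,6.5]},{"gripper":60,"travel":[0,0,0],"rotation":[0,0,0.0]}]
```

Call:
send_rows(motion=[{"gripper": 60,"travel": [-10,-27,3],"rotation": [0,0,6.6]},{"gripper": 60,"travel": [-14,-27,4],"rotation": [0,0,6.6]},{"gripper": 60,"travel": [-16,-24,3],"rotation": [0,0,6.5]},{"gripper": 60,"travel": [-19,-22,4],"rotation": [0,0,6.6]},{"gripper": 60,"travel": [-22,-20,3],"rotation": [0,0,6.5]},{"gripper": 60,"travel": [-24,-18,4],"rotation": [0,0,6.6]},{"gripper": 60,"travel": [-25,-14,3],"rotation": [0,0,6.5]},{"gripper": 60,"travel": [-27,-12,3],"rotation": [0,0,6.6]},{"gripper": 60,"travel": [-28,-8,4],"rotation": [0,0,6.5]},{"gripper": 60,"travel": [-29,-6,3],"rotation": [0,0,6.6]},{"gripper": 60,"travel": [-29,-2,4],"rotation": [0,0,6.5]},{"gripper": 60,"travel": [-30,2,3],"rotation": [0,0,6.6]}])

```text
t: 26.12
tcp_pos: [0.6265, -0.0479, 0.1363]
tool_rot: [0.668, 0.744, -0.0, -0.001]
force: [0.3, -0.5, -0.1]
finger_gap: 0.704
```

Call:
send_rows(motion=[{"gripper": 60,"travel": [-29,10,0],"rotation": [0,0,6.5]},{"gripper": 60,"travel": [0,0,0],"rotation": [0,0,0]},{"gripper": 60,"travel": [0,0,0],"rotation": [0,0,0]}])

```text
t: 26.37
tcp_pos: [0.6406, -0.0763, 0.1365]
tool_rot: [0.708, 0.706, -0.0, -0.0]
force: [-0.4, 0.6, -0.2]
finger_gap: 0.701
```

```bash
python3 - <<'E'
from h import *
st()
go([(.64,BY[2],.040,90,4)],60)
E
```

```text
t26.37 p [ 0.6406 -0.0763  0.1365] yaw 89.9 tilt 0.05 F [-0.4  0.6 -0.2] q6 -0.29 gap 0.701
[{"gripper":60,"travel":[1,0,24],"rotation":[0,0,-0.0]},{"gripper":60,"travel":[1,0,24],"rotation":[0,0,-0.0]},{"gripper":60,"travel":[0,0,24],"rotation":[0,0,-0.1]},{"gripper":60,"travel":[1,0,25],"rotation":[0,0,-0.0]}]
```

Call:
send_rows(motion=[{"gripper": 60,"travel": [3,0,24],"rotation": [0,0,0]},{"gripper": 60,"travel": [0,0,24],"rotation": [0,0,0]},{"gripper": 60,"travel": [0,0,24],"rotation": [0,0,0]},{"gripper": 60,"travel": [0,0,24],"rotation": [0,0,0]},{"gripper": 60,"travel": [0,0,0],"rotation": [0,0,0]},{"gripper": 25,"travel": [0,0,0],"rotation": [0,0,0]},{"gripper": 25,"travel": [0,0,0],"rotation": [0,0,0]},{"gripper": 25,"travel": [0,0,0],"rotation": [0,0,0]},{"gripper": 25,"travel": [0,0,0],"rotation": [0,0,0]},{"gripper": 25,"travel": [0,0,-10],"rotation": [0,0,0]},{"gripper": 25,"travel": [0,0,-30],"rotation": [0,0,0]},{"gripper": 25,"travel": [0,0,-40],"rotation": [0,0,0]}])

```text
t: 27.37
tcp_pos: [0.638, -0.071, 0.1201]
tool_rot: [0.707, 0.707, -0.002, -0.003]
force: [0.9, -0.4, -0.6]
finger_gap: 0.447
```

Call:
send_rows(motion=[{"gripper": 25,"travel": [0,0,-40],"rotation": [0,0,0]},{"gripper": 25,"travel": [0,0,-30],"rotation": [0,0,0]},{"gripper": 25,"travel": [0,0,0],"rotation": [0,0,0]},{"gripper": 25,"travel": [0,0,0],"rotation": [0,0,0]}])

```text
t: 27.7
tcp_pos: [0.6423, -0.0721, 0.1955]
tool_rot: [0.707, 0.707, 0.002, 0.003]
force: [-0.4, 0.3, -1.7]
finger_gap: 0.449
```

```bash
python3 - <<'E'
from h import *
st()
go([(*slot(2),.18,175.2),(*slot(2),.18,175.2,1)],25)
E
```

```text
t27.70 p [ 0.6423 -0.0721  0.1955] yaw 90.0 tilt 0.42 F [-0.4  0.3 -1.7] q6 -0.28 gap 0.449
[{"gripper":25,"travel":[29,-14,1],"rotation":[0,0,-6.6]},{"gripper":25,"travel":[29,-10,1],"rotation":[0,0,-6.5]},{"gripper":25,"travel":[31,-7,1],"rotation":[0,0,-6.6]},{"gripper":25,"travel":[32,-4,1],"rotation":[0,0,-6.5]},{"gripper":25,"travel":[32,0,1],"rotation":[0,0,-6.6]},{"gripper":25,"travel":[31,4,1],"rotation":[0,0,-6.5]},{"gripper":25,"travel":[31,7,1],"rotation":[0,0,-6.6]},{"gripper":25,"travel":[30,11,1],"rotation":[0,0,-6.5]},{"gripper":25,"travel":[28,14,1],"rotation":[0,0,-6.6]},{"gripper":25,"travel":[26,18,1],"rotation":[0,0,-6.5]},{"gripper":25,"travel":[25,20,1],"rotation":[0,0,-6.6]},{"gripper":25,"travel":[22,23,1],"rotation":[0,0,-6.5]}]
[{"gripper":25,"travel":[19,25,1],"rotation":[0,0,-6.6]},{"gripper":25,"travel":[0,0,0],"rotation":[0,0,0.0]}]
```

Call:
send_rows(motion=[{"gripper": 25,"travel": [29,-14,1],"rotation": [0,0,-6.6]},{"gripper": 25,"travel": [29,-10,1],"rotation": [0,0,-6.5]},{"gripper": 25,"travel": [31,-7,1],"rotation": [0,0,-6.6]},{"gripper": 25,"travel": [32,-4,1],"rotation": [0,0,-6.5]},{"gripper": 25,"travel": [32,0,1],"rotation": [0,0,-6.6]},{"gripper": 25,"travel": [31,4,1],"rotation": [0,0,-6.5]},{"gripper": 25,"travel": [31,7,1],"rotation": [0,0,-6.6]},{"gripper": 25,"travel": [30,11,1],"rotation": [0,0,-6.5]},{"gripper": 25,"travel": [28,14,1],"rotation": [0,0,-6.6]},{"gripper": 25,"travel": [26,18,1],"rotation": [0,0,-6.5]},{"gripper": 25,"travel": [25,20,1],"rotation": [0,0,-6.6]},{"gripper": 25,"travel": [22,23,1],"rotation": [0,0,-6.5]}])

```text
t: 28.7
tcp_pos: [0.4718, 0.2714, 0.178]
tool_rot: [0.097, 0.995, -0.001, -0.002]
force: [0.2, 0.2, -1.1]
finger_gap: 0.448
```

Call:
send_rows(motion=[{"gripper": 25,"travel": [19,25,1],"rotation": [0,0,-6.6]},{"gripper": 25,"travel": [0,0,0],"rotation": [0,0,0]},{"gripper": 25,"travel": [0,0,0],"rotation": [0,0,0]}])

```text
t: 28.95
tcp_pos: [0.4583, 0.2997, 0.1771]
tool_rot: [0.04, 0.999, -0.001, -0.002]
force: [0.4, -0.6, -1.0]
finger_gap: 0.449
```

```bash
python3 - <<'E'
from h import *
st();print(slot(2))
E
```

```text
t28.95 p [0.4583 0.2997 0.1771] yaw 175.4 tilt 0.20 F [ 0.4 -0.6 -1. ] q6 -1.11 gap 0.449
(0.462119, 0.2983458)
```

Call:
send_rows(motion=[{"gripper": 25,"travel": [-2,1,35],"rotation": [0,0,0]},{"gripper": 25,"travel": [0,0,35],"rotation": [0,0,0]},{"gripper": 25,"travel": [0,0,35],"rotation": [0,0,0]},{"gripper": 25,"travel": [0,0,19],"rotation": [0,0,0]},{"gripper": 25,"travel": [0,0,10],"rotation": [0,0,0]},{"gripper": 25,"travel": [0,0,6],"rotation": [0,0,0]},{"gripper": 25,"travel": [0,0,0],"rotation": [0,0,0]}])

```text
t: 29.53
tcp_pos: [0.4627, 0.2988, 0.0376]
tool_rot: [0.043, 0.999, -0.0, -0.001]
force: [-0.3, -0.1, -0.4]
finger_gap: 0.446
```

Call:
send_rows(motion=[{"gripper": 50,"travel": [0,0,0],"rotation": [0,0,0]},{"gripper": 50,"travel": [0,0,0],"rotation": [0,0,0]},{"gripper": 60,"travel": [0,0,0],"rotation": [0,0,0]},{"gripper": 60,"travel": [0,0,-20],"rotation": [0,0,0]},{"gripper": 60,"travel": [0,0,-40],"rotation": [0,0,0]},{"gripper": 60,"travel": [0,0,-40],"rotation": [0,0,0]},{"gripper": 60,"travel": [0,0,-40],"rotation": [0,0,0]},{"gripper": 60,"travel": [0,0,0],"rotation": [0,0,0]}])

```text
t: 30.2
tcp_pos: [0.4682, 0.3024, 0.1875]
tool_rot: [0.042, 0.999, 0.004, 0.009]
force: [1.1, -0.0, 0.8]
finger_gap: 0.701
```

```bash
python3 - <<'E'
from h import *
st()
press_rows(snap('top'))
go([(.64,BY[3],.14,90),(.64,BY[3],.14,90,1)],60)
E
```

```text
t30.20 p [0.4682 0.3024 0.1875] yaw 175.2 tilt 1.07 F [ 1.1 -0.   0.8] q6 -1.11 gap 0.701
0.632 ##################............................................#############...............
0.648 ##################............................................#############...............
[{"gripper":60,"travel":[-16,-32,3],"rotation":[0,0,6.6]},{"gripper":60,"travel":[-20,-31,4],"rotation":[0,0,6.6]},{"gripper":60,"travel":[-23,-27,3],"rotation":[0,0,6.5]},{"gripper":60,"travel":[-26,-25,4],"rotation":[0,0,6.6]},{"gripper":60,"travel":[-29,-22,3],"rotation":[0,0,6.5]},{"gripper":60,"travel":[-31,-19,3],"rotation":[0,0,6.6]},{"gripper":60,"travel":[-32,-15,4],"rotation":[0,0,6.5]},{"gripper":60,"travel":[-35,-10,3],"rotation":[0,0,6.6]},{"gripper":60,"travel":[-35,-7,4],"rotation":[0,0,6.5]},{"gripper":60,"travel":[-36,-3,3],"rotation":[0,0,6.6]},{"gripper":60,"travel":[-36,1,4],"rotation":[0,0,6.5]},{"gripper":60,"travel":[-36,5,3],"rotation":[0,0,6.6]}]
[{"gripper":60,"travel":[-35,10,3],"rotation":[0,0,6.5]},{"gripper":60,"travel":[0,0,0],"rotation":[0,0,0.0]}]
```

Call:
send_rows(motion=[{"gripper": 60,"travel": [-16,-32,3],"rotation": [0,0,6.6]},{"gripper": 60,"travel": [-20,-31,4],"rotation": [0,0,6.6]},{"gripper": 60,"travel": [-23,-27,3],"rotation": [0,0,6.5]},{"gripper": 60,"travel": [-26,-25,4],"rotation": [0,0,6.6]},{"gripper": 60,"travel": [-29,-22,3],"rotation": [0,0,6.5]},{"gripper": 60,"travel": [-31,-19,3],"rotation": [0,0,6.6]},{"gripper": 60,"travel": [-32,-15,4],"rotation": [0,0,6.5]},{"gripper": 60,"travel": [-35,-10,3],"rotation": [0,0,6.6]},{"gripper": 60,"travel": [-35,-7,4],"rotation": [0,0,6.5]},{"gripper": 60,"travel": [-36,-3,3],"rotation": [0,0,6.6]},{"gripper": 60,"travel": [-36,1,4],"rotation": [0,0,6.5]},{"gripper": 60,"travel": [-36,5,3],"rotation": [0,0,6.6]}])

```text
t: 31.25
tcp_pos: [0.6215, -0.104, 0.1364]
tool_rot: [0.668, 0.744, -0.0, -0.001]
force: [0.5, -0.1, 0.8]
finger_gap: 0.704
```

Call:
send_rows(motion=[{"gripper": 60,"travel": [-35,15,0],"rotation": [0,0,6.5]},{"gripper": 60,"travel": [0,0,0],"rotation": [0,0,0]},{"gripper": 60,"travel": [0,0,0],"rotation": [0,0,0]}])

```text
t: 31.5
tcp_pos: [0.641, -0.1379, 0.1365]
tool_rot: [0.708, 0.706, -0.0, -0.0]
force: [-0.4, 0.0, -0.8]
finger_gap: 0.7
```

```bash
python3 - <<'E'
from h import *
st()
go([(.64,BY[3]+.001,.040,90,4)],60)
E
```

```text
t31.50 p [ 0.641  -0.1379  0.1365] yaw 89.9 tilt 0.02 F [-0.4  0.  -0.8] q6 -0.38 gap 0.700
[{"gripper":60,"travel":[1,0,24],"rotation":[0,0,-0.0]},{"gripper":60,"travel":[1,0,24],"rotation":[0,0,-0.0]},{"gripper":60,"travel":[2,-1,24],"rotation":[0,0,-0.1]},{"gripper":60,"travel":[1,0,24],"rotation":[0,0,-0.0]}]
```

Call:
send_rows(motion=[{"gripper": 60,"travel": [4,0,24],"rotation": [0,0,0]},{"gripper": 60,"travel": [0,0,24],"rotation": [0,0,0]},{"gripper": 60,"travel": [0,0,24],"rotation": [0,0,0]},{"gripper": 60,"travel": [0,0,24],"rotation": [0,0,0]},{"gripper": 60,"travel": [0,0,0],"rotation": [0,0,0]},{"gripper": 25,"travel": [0,0,0],"rotation": [0,0,0]},{"gripper": 25,"travel": [0,0,0],"rotation": [0,0,0]},{"gripper": 25,"travel": [0,0,0],"rotation": [0,0,0]},{"gripper": 25,"travel": [0,0,0],"rotation": [0,0,0]},{"gripper": 25,"travel": [0,0,-10],"rotation": [0,0,0]},{"gripper": 25,"travel": [0,0,-30],"rotation": [0,0,0]},{"gripper": 25,"travel": [0,0,-40],"rotation": [0,0,0]}])

```text
t: 32.5
tcp_pos: [0.6383, -0.1309, 0.1201]
tool_rot: [0.707, 0.707, -0.001, -0.003]
force: [0.7, -1.0, -0.7]
finger_gap: 0.448
```

Call:
send_rows(motion=[{"gripper": 25,"travel": [0,0,-40],"rotation": [0,0,0]},{"gripper": 25,"travel": [0,0,-30],"rotation": [0,0,0]},{"gripper": 25,"travel": [0,0,0],"rotation": [0,0,0]},{"gripper": 25,"travel": [0,0,0],"rotation": [0,0,0]}])

```text
t: 32.83
tcp_pos: [0.6426, -0.1324, 0.1958]
tool_rot: [0.707, 0.707, 0.002, 0.004]
force: [0.1, 0.3, -1.2]
finger_gap: 0.446
```

```bash
python3 - <<'E'
from h import *
st()
go([(*slot(3),.18,175.2,15),(*slot(3),.18,175.2,1)],25)
E
```

```text
t32.83 p [ 0.6426 -0.1324  0.1958] yaw 90.0 tilt 0.45 F [ 0.1  0.3 -1.2] q6 -0.37 gap 0.446
[{"gripper":25,"travel":[29,-17,1],"rotation":[0,0,-5.7]},{"gripper":25,"travel":[31,-13,1],"rotation":[0,0,-5.7]},{"gripper":25,"travel":[31,-11,1],"rotation":[0,0,-5.7]},{"gripper":25,"travel":[33,-7,0],"rotation":[0,0,-5.7]},{"gripper":25,"travel":[33,-4,1],"rotation":[0,0,-5.7]},{"gripper":25,"travel":[34,0,1],"rotation":[0,0,-5.7]},{"gripper":25,"travel":[33,2,1],"rotation":[0,0,-5.7]},{"gripper":25,"travel":[33,6,1],"rotation":[0,0,-5.7]},{"gripper":25,"travel":[32,9,1],"rotation":[0,0,-5.7]},{"gripper":25,"travel":[31,13,0],"rotation":[0,0,-5.6]},{"gripper":25,"travel":[30,15,1],"rotation":[0,0,-5.7]},{"gripper":25,"travel":[28,18,1],"rotation":[0,0,-5.6]}]
[{"gripper":25,"travel":[26,21,1],"rotation":[0,0,-5.7]},{"gripper":25,"travel":[24,24,1],"rotation":[0,0,-5.6]},{"gripper":25,"travel":[22,25,1],"rotation":[0,0,-5.7]},{"gripper":25,"travel":[0,0,0],"rotation":[0,0,0.0]}]
```

Call:
send_rows(motion=[{"gripper": 25,"travel": [29,-17,1],"rotation": [0,0,-5.7]},{"gripper": 25,"travel": [31,-13,1],"rotation": [0,0,-5.7]},{"gripper": 25,"travel": [31,-11,1],"rotation": [0,0,-5.7]},{"gripper": 25,"travel": [33,-7,0],"rotation": [0,0,-5.7]},{"gripper": 25,"travel": [33,-4,1],"rotation": [0,0,-5.7]},{"gripper": 25,"travel": [34,0,1],"rotation": [0,0,-5.7]},{"gripper": 25,"travel": [33,2,1],"rotation": [0,0,-5.7]},{"gripper": 25,"travel": [33,6,1],"rotation": [0,0,-5.7]},{"gripper": 25,"travel": [32,9,1],"rotation": [0,0,-5.7]},{"gripper": 25,"travel": [31,13,0],"rotation": [0,0,-5.6]},{"gripper": 25,"travel": [30,15,1],"rotation": [0,0,-5.7]},{"gripper": 25,"travel": [28,18,1],"rotation": [0,0,-5.6]}])

```text
t: 33.83
tcp_pos: [0.4398, 0.2178, 0.1805]
tool_rot: [0.187, 0.982, -0.001, -0.001]
force: [0.2, -0.5, -1.1]
finger_gap: 0.448
```

Call:
send_rows(motion=[{"gripper": 25,"travel": [26,21,1],"rotation": [0,0,-5.7]},{"gripper": 25,"travel": [24,24,1],"rotation": [0,0,-5.6]},{"gripper": 25,"travel": [22,25,1],"rotation": [0,0,-5.7]},{"gripper": 25,"travel": [0,0,0],"rotation": [0,0,0]},{"gripper": 25,"travel": [0,0,0],"rotation": [0,0,0]}])

```text
t: 34.25
tcp_pos: [0.3901, 0.305, 0.1775]
tool_rot: [0.04, 0.999, -0.001, -0.001]
force: [-0.4, -0.4, -0.4]
finger_gap: 0.447
```

```bash
python3 - <<'E'
from h import *
st();print(slot(3))
E
```

```text
t34.25 p [0.3901 0.305  0.1775] yaw 175.4 tilt 0.17 F [-0.4 -0.4 -0.4] q6 -1.05 gap 0.447
(0.394357, 0.30403739999999996)
```

Call:
send_rows(motion=[{"gripper": 25,"travel": [-3,0,35],"rotation": [0,0,0]},{"gripper": 25,"travel": [0,0,35],"rotation": [0,0,0]},{"gripper": 25,"travel": [0,0,35],"rotation": [0,0,0]},{"gripper": 25,"travel": [0,0,19],"rotation": [0,0,0]},{"gripper": 25,"travel": [0,0,10],"rotation": [0,0,0]},{"gripper": 25,"travel": [0,0,6],"rotation": [0,0,0]},{"gripper": 25,"travel": [0,0,0],"rotation": [0,0,0]}])

```text
t: 34.83
tcp_pos: [0.3954, 0.3033, 0.0376]
tool_rot: [0.043, 0.999, -0.0, -0.001]
force: [-0.6, -0.1, -1.2]
finger_gap: 0.45
```

Call:
send_rows(motion=[{"gripper": 50,"travel": [0,0,0],"rotation": [0,0,0]},{"gripper": 50,"travel": [0,0,0],"rotation": [0,0,0]},{"gripper": 54,"travel": [0,0,0],"rotation": [0,0,0]},{"gripper": 54,"travel": [0,0,-20],"rotation": [0,0,0]},{"gripper": 54,"travel": [0,0,-40],"rotation": [0,0,0]},{"gripper": 54,"travel": [0,0,-40],"rotation": [0,0,0]},{"gripper": 54,"travel": [0,0,-40],"rotation": [0,0,0]},{"gripper": 54,"travel": [0,0,-20],"rotation": [0,0,0]},{"gripper": 54,"travel": [0,0,0],"rotation": [0,0,0]}])

```text
t: 35.58
tcp_pos: [0.3987, 0.3061, 0.2047]
tool_rot: [0.042, 0.999, 0.003, 0.006]
force: [0.2, 1.3, -0.3]
finger_gap: 0.634
```

```bash
python3 - <<'E'
from h import *
st()
im=snap('scene')
cv2.imwrite('pics/s2.png',cv2.cvtColor(cv2.resize(im[120:300,340:520],None,fx=3,fy=3,interpolation=cv2.INTER_CUBIC),cv2.COLOR_RGB2BGR))
k=(.403,.380)
print('knob top scene',proj('scene',(*k,.151)).round())
E
```

```text
t35.58 p [0.3987 0.3061 0.2047] yaw 175.2 tilt 0.81 F [ 0.2  1.3 -0.3] q6 -1.06 gap 0.634
knob top scene [482. 175.]
```

View pics/s2.png

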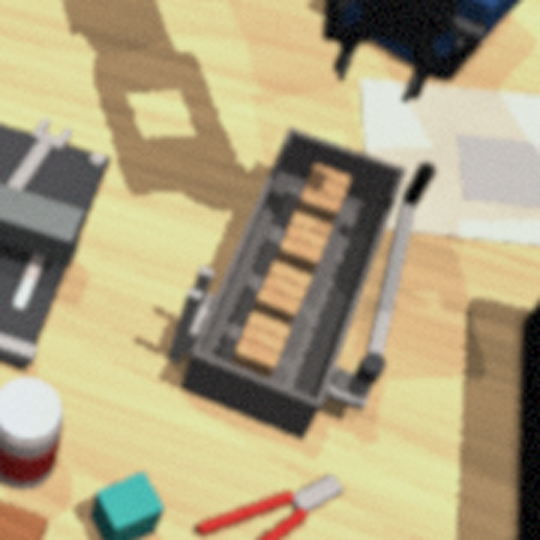

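All four blocks stand on the crate floor in a row at (325,185)–(262,335), and the bar knob is at (427,170), unchanged. Now the drop bar.

```bash
python3 - <<'E'
from h import *
go([(.404,.380,.20,0,26,-175.2),(.404,.38,.20,0,1)],54)
E
```

```text
[{"gripper":54,"travel":[0,3,0],"rotation":[0,0,6.7]},{"gripper":54,"travel":[0,3,0],"rotation":[0,0,6.7]},{"gripper":54,"travel":[1,3,0],"rotation":[0,0,6.7]},{"gripper":54,"travel":[1,2,0],"rotation":[0,0,6.7]},{"gripper":54,"travel":[1,3,0],"rotation":[0,0,6.7]},{"gripper":54,"travel":[2,2,1],"rotation":[0,0,6.7]},{"gripper":54,"travel":[2,3,0],"rotation":[0,0,6.8]},{"gripper":54,"travel":[2,2,0],"rotation":[0,0,6.7]},{"gripper":54,"travel":[2,1,0],"rotation":[0,0,6.8]},{"gripper":54,"travel":[2,2,0],"rotation":[0,0,6.7]},{"gripper":54,"travel":[3,1,0],"rotation":[0,0,6.8]},{"gripper":54,"travel":[3,1,0],"rotation":[0,0,6.7]}]
[{"gripper":54,"travel":[3,0,0],"rotation":[0,0,6.8]},{"gripper":54,"travel":[3,0,0],"rotation":[0,0,6.7]},{"gripper":54,"travel":[2,0,0],"rotation":[0,0,6.8]},{"gripper":54,"travel":[3,0,0],"rotation":[0,0,6.7]},{"gripper":54,"travel":[3,-1,1],"rotation":[0,0,6.8]},{"gripper":54,"travel":[3,-1,0],"rotation":[0,0,6.7]},{"gripper":54,"travel":[2,-2,0],"rotation":[0,0,6.8]},{"gripper":54,"travel":[2,-2,0],"rotation":[0,0,6.7]},{"gripper":54,"travel":[3,-2,0],"rotation":[0,0,6.8]},{"gripper":54,"travel":[1,-2,0],"rotation":[0,0,6.7]},{"gripper":54,"travel":[2,-2,0],"rotation":[0,0,6.8]},{"gripper":54,"travel":[1,-3,0],"rotation":[0,0,6.7]}]
[{"gripper":54,"travel":[1,-3,0],"rotation":[0,0,6.8]},{"gripper":54,"travel":[1,-2,0],"rotation":[0,0,6.7]},{"gripper":54,"travel":[0,0,0],"rotation":[0,0,0.0]}]
```

Call:
send_rows(motion=[{"gripper": 54,"travel": [0,0,0],"rotation": [0,0,7]},{"gripper": 54,"travel": [0,0,0],"rotation": [0,0,7]},{"gripper": 54,"travel": [0,0,0],"rotation": [0,0,7]},{"gripper": 54,"travel": [0,0,0],"rotation": [0,0,7]},{"gripper": 54,"travel": [0,0,0],"rotation": [0,0,7]},{"gripper": 54,"travel": [0,0,0],"rotation": [0,0,7]},{"gripper": 54,"travel": [0,0,0],"rotation": [0,0,7]},{"gripper": 54,"travel": [0,0,0],"rotation": [0,0,7]},{"gripper": 54,"travel": [0,0,0],"rotation": [0,0,7]},{"gripper": 54,"travel": [0,0,0],"rotation": [0,0,7]},{"gripper": 54,"travel": [0,0,0],"rotation": [0,0,7]},{"gripper": 54,"travel": [0,0,0],"rotation": [0,0,7]}])

```text
t: 36.63
tcp_pos: [0.394, 0.3036, 0.1971]
tool_rot: [0.702, 0.712, -0.001, -0.001]
force: [-0.9, 0.2, -0.4]
finger_gap: 0.63
```

Call:
send_rows(motion=[{"gripper": 54,"travel": [0,0,0],"rotation": [0,0,7]},{"gripper": 54,"travel": [0,0,0],"rotation": [0,0,7]},{"gripper": 54,"travel": [0,0,0],"rotation": [0,0,7]},{"gripper": 54,"travel": [0,0,0],"rotation": [0,0,7]},{"gripper": 54,"travel": [0,0,0],"rotation": [0,0,7]},{"gripper": 54,"travel": [0,0,0],"rotation": [0,0,7]},{"gripper": 54,"travel": [0,0,0],"rotation": [0,0,7]},{"gripper": 54,"travel": [0,0,0],"rotation": [0,0,7]},{"gripper": 54,"travel": [0,0,0],"rotation": [0,0,7]},{"gripper": 54,"travel": [0,0,0],"rotation": [0,0,7]},{"gripper": 54,"travel": [0,0,0],"rotation": [0,0,7]},{"gripper": 54,"travel": [0,0,0],"rotation": [0,0,7]}])

```text
t: 37.63
tcp_pos: [0.394, 0.3036, 0.1971]
tool_rot: [0.998, 0.06, -0.001, 0.001]
force: [-0.5, -0.4, 0.3]
finger_gap: 0.63
```

Call:
send_rows(motion=[{"gripper": 54,"travel": [0,-38,0],"rotation": [0,0,7]},{"gripper": 54,"travel": [0,-36,0],"rotation": [0,0,0.2]},{"gripper": 54,"travel": [0,0,0],"rotation": [0,0,0]},{"gripper": 54,"travel": [0,0,0],"rotation": [0,0,0]}])

```text
t: 37.97
tcp_pos: [0.3894, 0.3765, 0.1971]
tool_rot: [1.0, 0.005, -0.001, 0.001]
force: [0.2, -0.4, 0.5]
finger_gap: 0.634
```

```bash
python3 - <<'E'
from h import *
st()
im=snap('wrist');
# black knob top : dark column check
print('knob pred',proj('wrist',(.404,.380,.151)).round(),proj('wrist',(.404,.380,.097)).round())
T=snap('top');
u,v=proj('top',(.404,.38,.151));print(u,v)
go([(.404,.380,.20,0,2),(.404,.380,.115,0,4)],54)
E
```

```text
t37.97 p [0.3894 0.3765 0.1971] yaw 0.6 tilt 0.12 F [ 0.2 -0.4  0.5] q6 2.12 gap 0.634
knob pred [313. 195.] [314. 179.]
176.5772273161875 280.86714494018645
[{"gripper":54,"travel":[7,-3,-1],"rotation":[0,0,0.2]},{"gripper":54,"travel":[8,-2,-2],"rotation":[0,0,0.3]},{"gripper":54,"travel":[0,0,21],"rotation":[0,0,-0.0]},{"gripper":54,"travel":[0,0,22],"rotation":[0,0,-0.0]},{"gripper":54,"travel":[0,0,21],"rotation":[0,0,-0.0]},{"gripper":54,"travel":[0,0,21],"rotation":[0,0,-0.0]}]
```

```bash
python3 - <<'E'
from h import *
im=snap('wrist');g=im.sum(2)
for y in range(150,222,6): print(y,''.join('#' if v<150 else ('+' if v<330 else '.') for v in g[y,270:370:2]))
E
```

```text
150 ........................+..++..++++++++..+++++++++
156 ........................+..#++.++++++++..+++++++++
162 ........................+.+#.+++++++++++#+++++++##
168 ........................+.+#++++++++++++###+++++++
174 .................########.++++++++++++++#####+###+
180 ................###########+++++++++++++++++######
186 ...............############++++++++++++++++++++###
192 ..............+############+++#####+++++++++++++##
198 ..............+###########+++#######++++++++++++++
204 ................+#######.#+++#############++++++++
210 .........................#+++#####################
216 .........................++++#####################
```

Call:
send_rows(motion=[{"gripper": 54,"travel": [7,-3,0],"rotation": [0,0,0]},{"gripper": 54,"travel": [7,-2,0],"rotation": [0,0,0]},{"gripper": 54,"travel": [0,0,20],"rotation": [0,0,0]},{"gripper": 54,"travel": [0,0,20],"rotation": [0,0,0]},{"gripper": 54,"travel": [0,0,20],"rotation": [0,0,0]},{"gripper": 54,"travel": [0,0,22],"rotation": [0,0,0]},{"gripper": 54,"travel": [0,0,0],"rotation": [0,0,0]},{"gripper": 8,"travel": [0,0,0],"rotation": [0,0,0]},{"gripper": 8,"travel": [0,0,0],"rotation": [0,0,0]},{"gripper": 8,"travel": [0,0,0],"rotation": [0,0,0]},{"gripper": 8,"travel": [0,0,0],"rotation": [0,0,0]},{"gripper": 8,"travel": [0,0,0],"rotation": [0,0,0]}], newtons=40)

```text
t: 39.12
tcp_pos: [0.4056, 0.3814, 0.1177]
tool_rot: [1.0, 0.004, 0.002, -0.001]
force: [1.3, 0.2, 0.6]
finger_gap: 0.171
```

Call:
send_rows(motion=[{"gripper": 8,"travel": [0,0,0],"rotation": [0,0,0]},{"gripper": 8,"travel": [1,0,-6],"rotation": [0,0,0]},{"gripper": 8,"travel": [2,0,-7],"rotation": [0,0,0]},{"gripper": 8,"travel": [2,0,-7],"rotation": [0,0,0]},{"gripper": 8,"travel": [2,0,-7],"rotation": [0,0,0]},{"gripper": 8,"travel": [2,0,-7],"rotation": [0,0,0]},{"gripper": 8,"travel": [2,0,-6],"rotation": [0,0,0]},{"gripper": 8,"travel": [0,0,0],"rotation": [0,0,0]}])

```text
t: 39.78
tcp_pos: [0.4211, 0.3822, 0.1585]
tool_rot: [1.0, 0.004, 0.006, -0.002]
force: [10.9, 0.6, -6.5]
finger_gap: 0.172
```

```bash
cat > sw.py <<'E'
from h import *
import sys
st();s=manip.sense();p=np.array(s['tcp_pos']);P=np.array([.602,.3795]);d=p[:2]-P
r=np.hypot(*d);a=np.degrees(np.arctan2(d[1],d[0]))%360;print('r %.4f ang %.1f'%(r,a))
n=int(sys.argv[1]);da=float(sys.argv[2]);R0=float(sys.argv[3]);Z=float(sys.argv[4])
w=[]
for i in range(1,n+1):
    b=np.radians(a+da*i);yaw=(a+da*i-180);k=min(1,i/3)
    w.append((P[0]+(r+(R0-r)*k)*np.cos(b),P[1]+(r+(R0-r)*k)*np.sin(b),p[2]+(Z-p[2])*k,yaw,1))
go(w,8)
E
python3 sw.py 12 3.6 .1865 .151
```

```text
t39.78 p [0.4211 0.3822 0.1585] yaw 0.4 tilt 0.68 F [10.9  0.6 -6.5] q6 2.11 gap 0.172
r 0.1809 ang 179.1
[{"gripper":8,"travel":[-2,11,2],"rotation":[0,0,-2.3]},{"gripper":8,"travel":[-1,12,3],"rotation":[0,0,-3.6]},{"gripper":8,"travel":[-2,12,2],"rotation":[0,0,-3.6]},{"gripper":8,"travel":[1,11,0],"rotation":[0,0,-3.6]},{"gripper":8,"travel":[0,12,0],"rotation":[0,0,-3.6]},{"gripper":8,"travel":[0,12,0],"rotation":[0,0,-3.6]},{"gripper":8,"travel":[1,12,0],"rotation":[0,0,-3.6]},{"gripper":8,"travel":[0,11,0],"rotation":[0,0,-3.6]},{"gripper":8,"travel":[0,12,0],"rotation":[0,0,-3.6]},{"gripper":8,"travel":[1,12,0],"rotation":[0,0,-3.6]},{"gripper":8,"travel":[0,11,0],"rotation":[0,0,-3.6]},{"gripper":8,"travel":[0,12,0],"rotation":[0,0,-3.6]}]
```

```bash
python3 sw.py 12 3.6 .179 .1585
```

```text
t39.78 p [0.4211 0.3822 0.1585] yaw 0.4 tilt 0.68 F [10.9  0.6 -6.5] q6 2.11 gap 0.172
r 0.1809 ang 179.1
[{"gripper":8,"travel":[1,11,0],"rotation":[0,0,-2.3]},{"gripper":8,"travel":[1,12,0],"rotation":[0,0,-3.6]},{"gripper":8,"travel":[1,11,0],"rotation":[0,0,-3.6]},{"gripper":8,"travel":[0,11,0],"rotation":[0,0,-3.6]},{"gripper":8,"travel":[0,11,0],"rotation":[0,0,-3.6]},{"gripper":8,"travel":[1,12,0],"rotation":[0,0,-3.6]},{"gripper":8,"travel":[0,11,0],"rotation":[0,0,-3.6]},{"gripper":8,"travel":[1,11,0],"rotation":[0,0,-3.6]},{"gripper":8,"travel":[0,11,0],"rotation":[0,0,-3.6]},{"gripper":8,"travel":[0,11,0],"rotation":[0,0,-3.6]},{"gripper":8,"travel":[1,12,0],"rotation":[0,0,-3.6]},{"gripper":8,"travel":[0,11,0],"rotation":[0,0,-3.6]}]
```

Call:
send_rows(motion=[{"gripper": 8,"travel": [2,8,0],"rotation": [0,0,-2.3]},{"gripper": 8,"travel": [2,11,0],"rotation": [0,0,-3.6]},{"gripper": 8,"travel": [1,11,0],"rotation": [0,0,-3.6]},{"gripper": 8,"travel": [0,11,0],"rotation": [0,0,-3.6]},{"gripper": 8,"travel": [0,11,0],"rotation": [0,0,-3.6]},{"gripper": 8,"travel": [1,12,0],"rotation": [0,0,-3.6]},{"gripper": 8,"travel": [0,11,0],"rotation": [0,0,-3.6]},{"gripper": 8,"travel": [1,11,0],"rotation": [0,0,-3.6]},{"gripper": 8,"travel": [0,11,0],"rotation": [0,0,-3.6]},{"gripper": 8,"travel": [0,11,0],"rotation": [0,0,-3.6]}])

```text
t: 40.62
tcp_pos: [0.4535, 0.2803, 0.157]
tool_rot: [0.953, 0.303, 0.002, -0.001]
force: [4.9, 3.7, -4.8]
finger_gap: 0.17
```

```bash
python3 sw.py 11 3.6 .179 .1585
```

```text
t40.62 p [0.4535 0.2803 0.157 ] yaw 35.2 tilt 0.30 F [ 4.9  3.7 -4.8] q6 1.30 gap 0.170
r 0.1786 ang 213.7
[{"gripper":8,"travel":[0,11,-1],"rotation":[0,0,-2.1]},{"gripper":8,"travel":[0,11,0],"rotation":[0,0,-3.6]},{"gripper":8,"travel":[0,12,-1],"rotation":[0,0,-3.6]},{"gripper":8,"travel":[1,11,0],"rotation":[0,0,-3.6]},{"gripper":8,"travel":[0,11,0],"rotation":[0,0,-3.6]},{"gripper":8,"travel":[0,11,1],"rotation":[0,0,-3.6]},{"gripper":8,"travel":[1,12,0],"rotation":[0,0,-3.6]},{"gripper":8,"travel":[0,11,0],"rotation":[0,0,-3.6]},{"gripper":8,"travel":[0,11,0],"rotation":[0,0,-3.6]},{"gripper":8,"travel":[1,11,0],"rotation":[0,0,-3.6]},{"gripper":8,"travel":[0,12,0],"rotation":[0,0,-3.6]}]
```

Call:
send_rows(motion=[{"gripper": 8,"travel": [0,11,-2],"rotation": [0,0,-2.1]},{"gripper": 8,"travel": [0,11,0],"rotation": [0,0,-3.6]},{"gripper": 8,"travel": [0,12,0],"rotation": [0,0,-3.6]},{"gripper": 8,"travel": [1,11,0],"rotation": [0,0,-3.6]},{"gripper": 8,"travel": [0,11,0],"rotation": [0,0,-3.6]},{"gripper": 8,"travel": [0,11,0],"rotation": [0,0,-3.6]},{"gripper": 8,"travel": [1,12,0],"rotation": [0,0,-3.6]},{"gripper": 8,"travel": [0,11,0],"rotation": [0,0,-3.6]},{"gripper": 8,"travel": [0,11,0],"rotation": [0,0,-3.6]},{"gripper": 8,"travel": [0,0,0],"rotation": [0,0,0]}])

```text
t: 41.45
tcp_pos: [0.5307, 0.2176, 0.1585]
tool_rot: [0.839, 0.544, 0.004, -0.002]
force: [3.9, 10.3, -7.2]
finger_gap: 0.166
```

```bash
python3 sw.py 7 3 .179 .1585; python3 - <<'E'
from h import *
im=snap('scene')[175:255,370:450]
cv2.imwrite('pics/s3.png',cv2.cvtColor(np.hstack([cv2.resize(im,(400,400),interpolation=cv2.INTER_CUBIC),cv2.resize(snap('wrist')[100:300,220:420],(400,400))]),cv2.COLOR_RGB2BGR))
E
```

```text
t41.45 p [0.5307 0.2176 0.1585] yaw 66.0 tilt 0.55 F [ 3.9 10.3 -7.2] q6 0.61 gap 0.166
r 0.1769 ang 246.2
[{"gripper":8,"travel":[0,9,0],"rotation":[0,0,-3.2]},{"gripper":8,"travel":[-1,10,0],"rotation":[0,0,-3.0]},{"gripper":8,"travel":[0,9,0],"rotation":[0,0,-3.0]},{"gripper":8,"travel":[0,9,0],"rotation":[0,0,-3.0]},{"gripper":8,"travel":[0,10,0],"rotation":[0,0,-3.0]},{"gripper":8,"travel":[0,9,0],"rotation":[0,0,-3.0]},{"gripper":8,"travel":[1,9,0],"rotation":[0,0,-3.0]}]
```

View pics/s3.png

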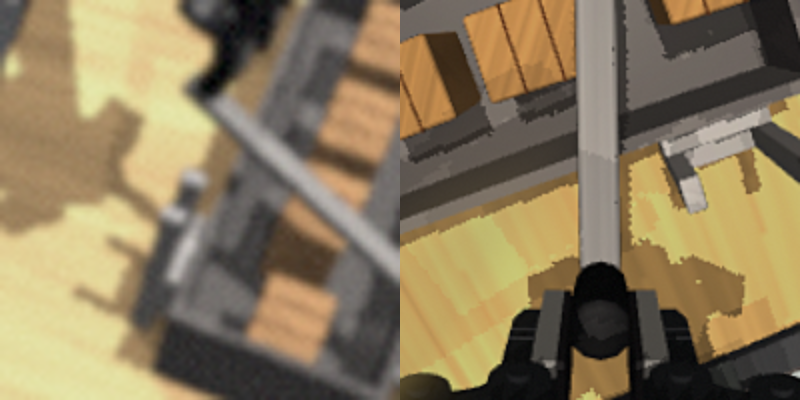

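The bar is held and over the crate, at about 246°; the prongs are ahead in its path. Computing the notch angle from the earlier top view.

```bash
python3 - <<'E'
from h import *
def c2(x,y,z): return onz('top',(x+.5)/4-.5+170,(y+.5)/4-.5+185,z)
im=cv2.imread('pics/top0.png')[185:305,170:270]
g=im.sum(2)
for y in range(15,45): print(y,' '.join('%3d'%v for v in g[y,66:84]))
P=np.array([.602,.3795])
for n,p in dict(far=c2(291,85,.13),near=c2(291,145,.108)).items():
    d=p[:2]-P;print(n,p.round(4),np.hypot(*d).round(4),np.degrees(np.arctan2(d[1],d[0]))%360)
c=np.array([.496,.2955]);ex=np.array([.9965,-.0837]);ey=np.array([.0837,.9965])
print(c+.1*ex-.08*ey,c+.1*ex+.092*ey)
E
```

```text
15 302 298 290 317 365 325 143 133 118 130 110 208 293 291 291 294 288 275
16 376 368 380 383 381 325 136 109 111 138 112 226 318 315 308 298 307 312
17 376 375 383 389 371 302 134 108 129 131 116 224 303 311 305 313 307 299
18 381 378 381 381 334 219 112  97 112 102 117 190 254 280 307 312 306 304
19 385 380 378 365 409 486 470 474 406 214 126 194 241 260 284 313 298 296
20 376 372 371 378 479 573 579 569 495 255 151 195 222 228 248 292 296 352
21 377 383 356 365 444 500 482 545 475 216 156 178 181 185 194 226 247 367
22 379 381 363 348 375 346 305 366 319 143 150 157 161 163 162 170 188 247
23 384 380 368 374 336 219 219 385 461 315 157 178 155 154 169 156 167 170
24 377 386 376 366 335 217 240 451 520 319 186 343 451 451 358 161 170 185
25 377 386 371 373 318 193 366 536 501 286 190 414 550 552 450 176 208 236
26 375 380 373 385 308 205 437 591 482 235 212 430 556 535 397 165 237 251
27 380 397 373 375 316 210 444 579 479 208 234 431 567 523 358 170 245 266
28 373 372 379 392 305 208 434 581 463 206 227 438 559 522 362 196 260 290
29 383 370 359 383 297 202 434 580 461 187 233 422
[... 598 characters left out ...]
77 160 157 155 163 171 256
38 383 367 384 324 142 116 104 100 116 184 236 236 248 233 240 214 239 295
39 379 381 392 312 122 108 132 130 120 224 301 289 289 266 270 240 325 429
40 389 384 391 308 106 126 121 131 121 228 329 311 305 291 276 242 361 475
41 376 379 389 317 114 115 118 131 136 225 332 319 311 319 315 301 381 484
42 382 391 372 268 110 109 133 126 131 246 326 324 312 318 311 316 398 491
43 392 386 361 257 117 128 127 121 153 260 319 319 312 319 313 307 387 484
44 364 367 363 259  93 111 115 131 155 252 316 307 301 312 300 302 385 472
far [0.6066 0.2102 0.13  ] 0.1694 271.56487617217886
near [0.5657 0.2146 0.108 ] 0.1688 257.59462697874073
[0.588954 0.20741 ] [0.6033504 0.378808 ]
```

Call:
send_rows(motion=[{"gripper": 8,"travel": [0,9,0],"rotation": [0,0,-3.2]},{"gripper": 8,"travel": [0,10,0],"rotation": [0,0,-3.0]},{"gripper": 8,"travel": [0,9,0],"rotation": [0,0,-3.0]},{"gripper": 8,"travel": [0,9,0],"rotation": [0,0,-3.0]},{"gripper": 8,"travel": [0,10,0],"rotation": [0,0,-3.0]},{"gripper": 8,"travel": [0,9,0],"rotation": [0,0,-3.0]},{"gripper": 8,"travel": [0,0,0],"rotation": [0,0,0]},{"gripper": 8,"travel": [0,0,0],"rotation": [0,0,0]}])

```text
t: 42.22
tcp_pos: [0.5799, 0.204, 0.1571]
tool_rot: [0.743, 0.67, 0.003, -0.004]
force: [2.0, 13.5, -8.8]
finger_gap: 0.167
```

```bash
python3 sw.py 1 1 .179 .1585
```

```text
t42.22 p [0.5799 0.204  0.1571] yaw 84.1 tilt 0.55 F [ 2.  13.5 -8.8] q6 0.25 gap 0.167
r 0.1769 ang 262.8
[{"gripper":8,"travel":[-1,3,0],"rotation":[0,0,0.3]}]
```

Call:
send_rows(motion=[{"gripper": 8,"travel": [0,6,0],"rotation": [0,0,0]},{"gripper": 8,"travel": [-1,0,4],"rotation": [0,0,0]},{"gripper": 8,"travel": [-2,0,7],"rotation": [0,0,0]},{"gripper": 8,"travel": [-3,0,7],"rotation": [0,0,0]},{"gripper": 8,"travel": [-3,0,7],"rotation": [0,0,0]},{"gripper": 8,"travel": [-3,0,7],"rotation": [0,0,0]},{"gripper": 8,"travel": [-2,0,4],"rotation": [0,0,0]},{"gripper": 8,"travel": [0,0,0],"rotation": [0,0,0]}])

```text
t: 42.88
tcp_pos: [0.5832, 0.1891, 0.1209]
tool_rot: [0.743, 0.67, 0.002, -0.004]
force: [0.3, 12.6, -4.6]
finger_gap: 0.172
```

```bash
python3 sw.py 1 1 .197 .118
```

```text
t42.88 p [0.5832 0.1891 0.1209] yaw 84.1 tilt 0.54 F [ 0.3 12.6 -4.6] q6 0.22 gap 0.172
r 0.1914 ang 264.4
[{"gripper":8,"travel":[-2,3,1],"rotation":[0,0,-1.3]}]
```

Call:
send_rows(motion=[{"gripper": 8,"travel": [-1,0,3],"rotation": [0,0,0]},{"gripper": 36,"travel": [0,0,0],"rotation": [0,0,0]},{"gripper": 36,"travel": [0,0,0],"rotation": [0,0,0]},{"gripper": 36,"travel": [0,0,0],"rotation": [0,0,0]},{"gripper": 36,"travel": [0,0,-20],"rotation": [0,0,0]},{"gripper": 36,"travel": [0,0,-30],"rotation": [0,0,0]},{"gripper": 36,"travel": [0,0,-35],"rotation": [0,0,0]},{"gripper": 36,"travel": [-30,0,0],"rotation": [0,0,0]},{"gripper": 36,"travel": [-40,0,0],"rotation": [0,0,0]},{"gripper": 36,"travel": [-40,0,0],"rotation": [0,0,0]},{"gripper": 36,"travel": [0,0,0],"rotation": [0,0,0]}])

```text
t: 43.8
tcp_pos: [0.5734, 0.0672, 0.2053]
tool_rot: [0.744, 0.668, -0.001, 0.001]
force: [-0.1, 0.5, 0.1]
finger_gap: 0.423
```

```bash
python3 - <<'E'
from h import *
st()
P=np.array([.602,.3795])
k=P+.198*np.array([np.cos(np.radians(264.6)),np.sin(np.radians(264.6))])
for n in('top','scene'):
    im=snap(n,n+'5.png');u,v=proj(n,(*k,.151)).round().astype(int);print(n,u,v,'lifted would be',proj(n,(*(P+.19*(k-P)/.198),.19)).round())
    g=im.sum(2)
    for y in range(v-9,v+14,1): print(y,''.join('#' if x<120 else ('+' if x<330 else '.') for x in g[y,u-22:u+23]))
E
```

```text
t43.80 p [0.5734 0.0672 0.2053] yaw 83.9 tilt 0.22 F [-0.1  0.5  0.1] q6 0.03 gap 0.423
top 251 214 lifted would be [245. 213.]
205 ++++++++++++++#++..+............++.+.+.++++++
206 +++++++++++++##++..............+.............
207 +++++++++++++##++......+.....................
208 +++++++++++++##++++++.++..+....+.............
209 +++++++++++++#++++++++++++++++++++++++.......
210 +++++++++++++##++++++++++++++++++++++++++++++
211 ...+++++++++++#++++++++++++++++++++++++++++++
212 ...+++++++++##+++++++++++++++++++++++++++++++
213 ..++++++++++#+#++++++++++++++++++++++++++++++
214 ..++++++++++#++++++++++++++++++++++++++++++++
215 ..++++++++++#+#++++++++++++++++++++++++++++++
216 +++++++++++##++++++++++++++++++++++++++++++++
217 +++++++++++####++++++++++++++++++++++++++++++
218 +++++++++++####++++++++++++++++++++++++++++++
219 .++++++++++#++#++++++++++++++++++++++++++++++
220 .++++++++++##++++++++++++++++++++++++++++++++
221 +++++++++++#+##++++++++++++++++++++++++++++++
222 ++++++++++++###++++++++++++++++++++++++++++++
223 +++++++++++++##++++++++++++++++++++++++++++++
224 ++++++++++++##++++
[... 669 characters left out ...]

203 .....................++++...........++++++.++
204 ....................+++#+...........+++++++++
205 ....................++##+...........+++++++++
206 ....................+###+..........++++++++++
207 ...................++###+..........++++++++++
208 ...................+###++.........+++++++++++
209 ...................+###+...........+++++++++.
210 ..................++###+...........++++++++++
211 ..................+####+...........++++++++..
212 .................++####+.....++++.++++++++...
213 .................++###++.....++++++++++++++..
214 .................++###+......++++++++++++++++
215 .................+++++........+++++++++++.+++
216 .................+++++............+++++++++++
```

The knob top is exactly where a level bar in mid-notch puts it in the scene view ((399,203) predicted, (399.5,203.5) seen). Now the pawl back on.

```bash
python3 - <<'E'
from h import *
go([(.383,-.336,.2,90,12)],0)
E
```

```text
[{"gripper":0,"travel":[-35,-12,0],"rotation":[0,0,-0.5]},{"gripper":0,"travel":[-36,-13,1],"rotation":[0,0,-0.5]},{"gripper":0,"travel":[-35,-13,0],"rotation":[0,0,-0.5]},{"gripper":0,"travel":[-35,-13,1],"rotation":[0,0,-0.5]},{"gripper":0,"travel":[-35,-13,0],"rotation":[0,0,-0.5]},{"gripper":0,"travel":[-35,-14,0],"rotation":[0,0,-0.5]},{"gripper":0,"travel":[-35,-14,1],"rotation":[0,0,-0.5]},{"gripper":0,"travel":[-35,-15,0],"rotation":[0,0,-0.5]},{"gripper":0,"travel":[-34,-14,1],"rotation":[0,0,-0.5]},{"gripper":0,"travel":[-35,-15,0],"rotation":[0,0,-0.5]},{"gripper":0,"travel":[-34,-16,0],"rotation":[0,0,-0.5]},{"gripper":0,"travel":[-34,-15,1],"rotation":[0,0,-0.5]}]
```

Call:
send_rows(motion=[{"gripper": 0,"travel": [-35,-12,0],"rotation": [0,0,-0.5]},{"gripper": 0,"travel": [-36,-13,0],"rotation": [0,0,-0.5]},{"gripper": 0,"travel": [-35,-13,0],"rotation": [0,0,-0.5]},{"gripper": 0,"travel": [-35,-13,0],"rotation": [0,0,-0.5]},{"gripper": 0,"travel": [-35,-13,0],"rotation": [0,0,-0.5]},{"gripper": 0,"travel": [-35,-14,0],"rotation": [0,0,-0.5]},{"gripper": 0,"travel": [-35,-14,0],"rotation": [0,0,-0.5]},{"gripper": 0,"travel": [-35,-15,0],"rotation": [0,0,-0.5]},{"gripper": 0,"travel": [-34,-14,0],"rotation": [0,0,-0.5]},{"gripper": 0,"travel": [-35,-15,0],"rotation": [0,0,-0.5]},{"gripper": 0,"travel": [-34,-16,0],"rotation": [0,0,-0.5]},{"gripper": 0,"travel": [-34,-15,0],"rotation": [0,0,-0.5]}])

```text
t: 44.9
tcp_pos: [0.3847, -0.3355, 0.2047]
tool_rot: [0.705, 0.709, 0.0, 0.0]
force: [0.3, -0.4, -0.0]
finger_gap: 0.003
```

Call:
send_rows(motion=[{"gripper": 0,"travel": [0,0,0],"rotation": [0,0,0]},{"gripper": 0,"travel": [0,0,0],"rotation": [0,0,0]}])

```text
t: 45.07
tcp_pos: [0.3849, -0.3361, 0.2045]
tool_rot: [0.707, 0.707, 0.0, 0.0]
force: [0.0, 0.2, 0.1]
finger_gap: -0.002
```

```bash
python3 - <<'E'
from h import *
st()
go([(.383,-.336,.075,90,4)],0)
E
```

```text
t45.07 p [ 0.3849 -0.3361  0.2045] yaw 90.0 tilt 0.04 F [0.  0.2 0.1] q6 -0.94 gap -0.002
[{"gripper":0,"travel":[0,-1,32],"rotation":[0,0,0.0]},{"gripper":0,"travel":[0,0,33],"rotation":[0,0,0.0]},{"gripper":0,"travel":[0,-1,32],"rotation":[0,0,0.0]},{"gripper":0,"travel":[0,0,33],"rotation":[0,0,0.0]}]
```

Call:
send_rows(motion=[{"gripper": 0,"travel": [0,0,32],"rotation": [0,0,0]},{"gripper": 0,"travel": [0,0,33],"rotation": [0,0,0]},{"gripper": 0,"travel": [0,0,32],"rotation": [0,0,0]},{"gripper": 0,"travel": [0,0,33],"rotation": [0,0,0]},{"gripper": 0,"travel": [0,6,0],"rotation": [0,0,0]},{"gripper": 0,"travel": [0,6,0],"rotation": [0,0,0]},{"gripper": 0,"travel": [0,6,0],"rotation": [0,0,0]},{"gripper": 0,"travel": [0,5,0],"rotation": [0,0,0]},{"gripper": 0,"travel": [0,5,0],"rotation": [0,0,0]}])

```text
t: 45.82
tcp_pos: [0.4143, -0.3352, 0.0769]
tool_rot: [0.705, 0.709, -0.0, 0.001]
force: [-3.1, 2.4, 14.2]
finger_gap: 0.005
```

Call:
send_rows(motion=[{"gripper": 0,"travel": [0,5,0],"rotation": [0,0,0]},{"gripper": 0,"travel": [0,5,0],"rotation": [0,0,0]},{"gripper": 0,"travel": [0,4,0],"rotation": [0,0,0]},{"gripper": 0,"travel": [0,3,0],"rotation": [0,0,0]}])

```text
t: 46.15
tcp_pos: [0.4305, -0.336, 0.0775]
tool_rot: [0.705, 0.709, -0.001, 0.002]
force: [-3.9, -0.2, 7.7]
finger_gap: 0.002
```

```bash
cat > kn.py <<'E'
from h import *
st();im=snap('wrist');g=im.sum(2)
P=np.array([.4597,-.2945])
print('piv',proj('wrist',(*P,.05)).round())
for a in(0,.2,.4,.6,.8):
    k=P+.05*np.array([-np.sin(a),-np.cos(a)]);print(a,proj('wrist',(*k,.05)).round(),proj('wrist',(*k,.105)).round())
E
python3 kn.py
```

```text
t46.15 p [ 0.4305 -0.336   0.0775] yaw 90.3 tilt 0.23 F [-3.9 -0.2  7.7] q6 -0.87 gap 0.002
piv [362. 162.]
0 [359. 233.] [371. 273.]
0.2 [345. 232.] [353. 272.]
0.4 [331. 228.] [335. 267.]
0.6 [319. 222.] [319. 260.]
0.8 [307. 213.] [304. 248.]
```

Call:
send_rows(motion=[{"gripper": 0,"travel": [0,4,0],"rotation": [0,0,0]},{"gripper": 0,"travel": [0,4,0],"rotation": [0,0,0]},{"gripper": 0,"travel": [0,4,0],"rotation": [0,0,0]},{"gripper": 0,"travel": [0,0,0],"rotation": [0,0,0]}])

```text
t: 46.53
tcp_pos: [0.4439, -0.3358, 0.0766]
tool_rot: [0.706, 0.709, 0.0, 0.003]
force: [0.1, -1.2, 0.7]
finger_gap: -0.0
```

```bash
python3 kn.py
```

```text
t46.53 p [ 0.4439 -0.3358  0.0766] yaw 90.2 tilt 0.31 F [ 0.1 -1.2  0.7] q6 -0.85 gap -0.000
piv [344. 163.]
0 [342. 235.] [349. 276.]
0.2 [327. 234.] [330. 274.]
0.4 [313. 230.] [312. 270.]
0.6 [301. 223.] [295. 261.]
0.8 [289. 214.] [280. 250.]
```

Call:
send_rows(motion=[{"gripper": 0,"travel": [0,-20,0],"rotation": [0,0,0]},{"gripper": 0,"travel": [0,-35,0],"rotation": [0,0,0]},{"gripper": 0,"travel": [0,0,-40],"rotation": [0,0,0]},{"gripper": 0,"travel": [0,0,-40],"rotation": [0,0,0]},{"gripper": 0,"travel": [0,0,-40],"rotation": [0,0,0]},{"gripper": 0,"travel": [25,20,-20],"rotation": [0,0,0]},{"gripper": 0,"travel": [40,0,0],"rotation": [0,0,0]},{"gripper": 0,"travel": [40,0,0],"rotation": [0,0,0]},{"gripper": 0,"travel": [40,0,0],"rotation": [0,0,0]},{"gripper": 0,"travel": [40,0,0],"rotation": [0,0,0]},{"gripper": 0,"travel": [40,0,0],"rotation": [0,0,0]},{"gripper": 0,"travel": [0,0,0],"rotation": [0,0,0]}])

```text
t: 47.58
tcp_pos: [0.4034, -0.1025, 0.2145]
tool_rot: [0.704, 0.711, 0.001, -0.003]
force: [0.1, 0.2, -0.8]
finger_gap: 0.001
```

```bash
python3 - <<'E'
from h import *
st()
a=snap('top');b=snap('scene')
A=cv2.resize(a[170:310,165:480],None,fx=2.5,fy=2.5,interpolation=cv2.INTER_CUBIC)
B=cv2.resize(b[120:260,220:485],(A.shape[1]//2,240),interpolation=cv2.INTER_CUBIC);C=cv2.resize(b[120:260,380:485],(A.shape[1]-A.shape[1]//2,240),interpolation=cv2.INTER_CUBIC)
cv2.imwrite('pics/fin.png',cv2.cvtColor(np.vstack([A,np.hstack([B,C])]),cv2.COLOR_RGB2BGR))
for k,n in(((.4597,-.3445,.105),'on'),((.4238,-.3293,.105),'off')): print(n,(proj('top',k)-[165,170])*2.5)
E
```

```text
t47.58 p [ 0.4034 -0.1025  0.2145] yaw 90.6 tilt 0.31 F [ 0.1  0.2 -0.8] q6 -0.53 gap 0.001
on [694.12905346 220.97783932]
off [681.31812885 253.79638487]
```

View pics/fin.png

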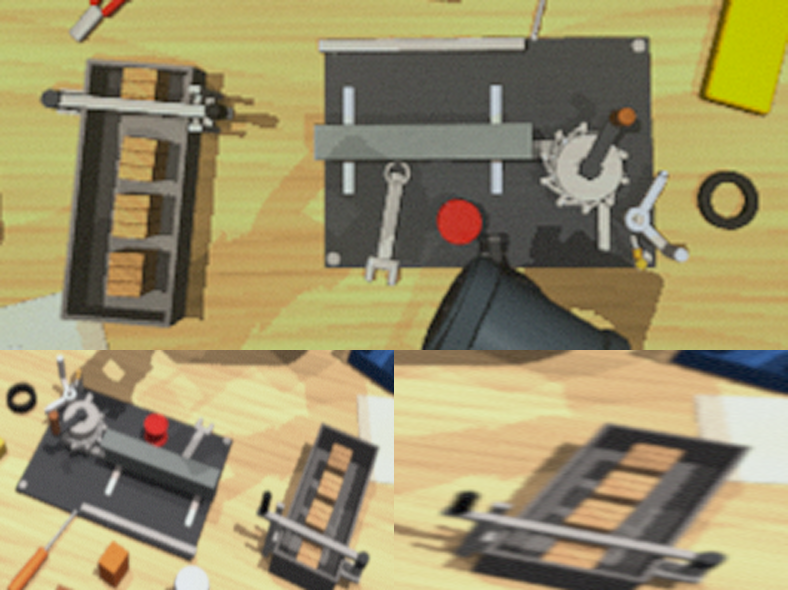

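The last picture shows the four blocks in the crate, the bar in its notch and the drum back. The pawl knob at (680,253) is still off, so the fingers slipped past it again. This time I'll grip the knob and carry it over.

```bash
python3 - <<'E'
from h import *
go([(.424,-.3293,.2,90,7),(.424,-.3293,.2,90,1)],36)
E
```

```text
[{"gripper":36,"travel":[-32,2,2],"rotation":[0,0,0.1]},{"gripper":36,"travel":[-31,3,2],"rotation":[0,0,0.1]},{"gripper":36,"travel":[-32,2,3],"rotation":[0,0,0.0]},{"gripper":36,"travel":[-31,3,2],"rotation":[0,0,0.1]},{"gripper":36,"travel":[-32,2,2],"rotation":[0,0,0.0]},{"gripper":36,"travel":[-31,2,2],"rotation":[0,0,0.1]},{"gripper":36,"travel":[-32,3,2],"rotation":[0,0,0.0]},{"gripper":36,"travel":[0,0,0],"rotation":[0,0,0.0]}]
```

Call:
send_rows(motion=[{"gripper": 36,"travel": [-32,3,2],"rotation": [0,0,0]},{"gripper": 36,"travel": [-32,3,2],"rotation": [0,0,0]},{"gripper": 36,"travel": [-32,3,2],"rotation": [0,0,0]},{"gripper": 36,"travel": [-32,3,2],"rotation": [0,0,0]},{"gripper": 36,"travel": [-32,3,2],"rotation": [0,0,0]},{"gripper": 36,"travel": [-32,3,2],"rotation": [0,0,0]},{"gripper": 36,"travel": [-32,3,2],"rotation": [0,0,0]},{"gripper": 36,"travel": [0,0,0],"rotation": [0,0,0]},{"gripper": 36,"travel": [0,0,0],"rotation": [0,0,0]}])

```text
t: 48.43
tcp_pos: [0.4275, -0.3375, 0.2002]
tool_rot: [0.707, 0.707, -0.0, 0.001]
force: [-0.1, 0.6, 0.1]
finger_gap: 0.422
```

```bash
python3 kn.py; python3 - <<'E'
from h import *
g=snap('wrist').sum(2)
for y in range(200,300,5): print(y,''.join('#' if v<150 else ('+' if v<330 else ('.' if v<520 else 'o')) for v in g[y,250:390:2]))
go([(.424,-.3295,.08,90,6)],36)
E
```

```text
t48.43 p [ 0.4275 -0.3375  0.2002] yaw 89.9 tilt 0.07 F [-0.1  0.6  0.1] q6 -0.87 gap 0.422
piv [350. 143.]
0 [349. 189.] [355. 205.]
0.2 [340. 188.] [344. 204.]
0.4 [331. 185.] [333. 200.]
0.6 [323. 181.] [323. 195.]
0.8 [316. 175.] [315. 188.]
200 +++++++++++++.........................................................
205 ++++++++++++++++....................................++++++++..........
210 +++++++++++++++++++.............................+###############+.....
215 ++++++++++++++++++++++.......................+####################+...
220 +++++++++++++++++++++++++.............+++++.#########+......+#######..
225 +++++++++++++++++++++++++++++++.......+++++#######.............+#####+
230 ++++++++++++++++++++++++++++++++++++++++++######+++++...........######
235 +++++++++++++++++++++++++++++++++++++++++++#####+++++++........+######
240 +++++++++++++++++++++++++++++++++++++++++++######++++++.......########
245 ++++++++++++++++++++++++++++++++++++++++++++##########+.++##########+.
250 ++++++++++########++++++++++++++++++++++++++++##########+++++######...
255 +++..++++#########+++++++
[... 274 characters left out ...]
 ##################+++++++++++++++++++++++++++++++++.+######++++#######
280 #####+############+++++++++++++++++++++++++++++++++.+#######++++#+####
285 ########+++#######+++++++++++++++++++++++++++++......#######..########
290 #################++++++++++++++++++++++++............+################
295 #################+++++++++++++++++++++................################
[{"gripper":36,"travel":[1,-1,20],"rotation":[0,0,0.0]},{"gripper":36,"travel":[1,0,20],"rotation":[0,0,0.0]},{"gripper":36,"travel":[0,-1,20],"rotation":[0,0,0.0]},{"gripper":36,"travel":[1,0,20],"rotation":[0,0,0.0]},{"gripper":36,"travel":[1,-1,20],"rotation":[0,0,0.1]},{"gripper":36,"travel":[1,0,20],"rotation":[0,0,0.0]}]
```

Call:
send_rows(motion=[{"gripper": 44,"travel": [8,-3,10],"rotation": [0,0,0]},{"gripper": 44,"travel": [0,0,20],"rotation": [0,0,0]},{"gripper": 44,"travel": [0,0,20],"rotation": [0,0,0]},{"gripper": 44,"travel": [0,0,20],"rotation": [0,0,0]},{"gripper": 44,"travel": [0,0,20],"rotation": [0,0,0]},{"gripper": 44,"travel": [0,0,20],"rotation": [0,0,0]},{"gripper": 44,"travel": [0,0,14],"rotation": [0,0,0]},{"gripper": 5,"travel": [0,0,0],"rotation": [0,0,0]},{"gripper": 5,"travel": [0,0,0],"rotation": [0,0,0]},{"gripper": 5,"travel": [0,0,0],"rotation": [0,0,0]},{"gripper": 5,"travel": [0,0,0],"rotation": [0,0,0]},{"gripper": 5,"travel": [0,0,0],"rotation": [0,0,0]}], newtons=25)

```text
t: 49.53
tcp_pos: [0.4256, -0.3263, 0.0777]
tool_rot: [0.706, 0.708, -0.0, 0.001]
force: [0.6, 0.1, 0.3]
finger_gap: 0.052
```

```bash
python3 -c "
from h import *
st()"
```

```text
t49.53 p [ 0.4256 -0.3263  0.0777] yaw 90.2 tilt 0.17 F [0.6 0.1 0.3] q6 -0.87 gap 0.052
```

```bash
python3 kn.py; python3 - <<'E'
from h import *
g=snap('wrist').sum(2);ch=' .:-=+*#%@'
for y in range(150,300,4): print(y,''.join(ch[min(9,int(v)//77)] for v in g[y,260:400:2]))
E
```

```text
t49.53 p [ 0.4256 -0.3263  0.0777] yaw 90.2 tilt 0.17 F [0.6 0.1 0.3] q6 -0.87 gap 0.052
piv [370. 177.]
0 [366. 246.] [380. 288.]
0.2 [352. 244.] [362. 287.]
0.4 [339. 241.] [345. 283.]
0.6 [327. 234.] [329. 275.]
0.8 [316. 226.] [315. 265.]
150 ====-********=::::::::::::::::::::::::::::::::::::::::::::::::::::::::
154 ===---+******=::::::::::::::::::::::::::::::::::::---------:::::::::::
158 -------+*****=:::::::::::::::::::::::::::::::::---=*%%#%#%%%%#::::::::
162 -------==****=::::--:::::::::::::::::::.:-=::.-:+###%%#####%%##%-:::::
166 --------=****=:-----:::::::----::-==+++++**+ ::*######%%#########+::::
170 ----------***+=.::::----=======+*****+++===-.:*#######=:::*%#####%=:::
174 -----------=*========.===++========-.. :::...-######*.+++***#####%#:::
178 ------------==========-===------.:...::::: . =#####=:-+++****#####+.::
182 -------------=========--:::....::::::::::: :-:#######-+++++**######=-:
186 -------------::======-***#:::::::::::::..--=***#####*::-==+*##########
190 -------------=.:-===+****+:::::::::::: --=**###########*####*#########
194 -------------=.::.+*##*+::::
[... 1292 characters left out ...]
  ::                     
266 =====----===-      .-:::::  -----  -:::-:                  .  ......  
270 ====-----===:      :::::-.  ---==  :::::-                     ........
274 ====------==       :-:::-.  =====  :-::--.                    ........
278 ====------=:       ::::.:   =====  .:::::.       ...... :=+*******. ..
282 ====------=          .:++.. ===== .-++.           ...**************#=:
286 ====-----               :   =====  ..              :#****************-
290 ====---=       . .          ====-         ....      =*********=       
294 ==-:..                      =====                      :-+###.        
298                            .====-                                   ..
```

Call:
send_rows(motion=[{"gripper": 44,"travel": [-3,-2,0],"rotation": [0,0,0]},{"gripper": 44,"travel": [0,0,0],"rotation": [0,0,0]},{"gripper": 44,"travel": [0,0,0],"rotation": [0,0,0]},{"gripper": 44,"travel": [0,0,0],"rotation": [0,0,0]},{"gripper": 44,"travel": [0,0,6],"rotation": [0,0,0]},{"gripper": 44,"travel": [0,0,6],"rotation": [0,0,0]},{"gripper": 44,"travel": [0,0,5],"rotation": [0,0,0]},{"gripper": 44,"travel": [0,0,0],"rotation": [0,0,0]}])

```text
t: 50.3
tcp_pos: [0.422, -0.3278, 0.0578]
tool_rot: [0.706, 0.708, 0.0, -0.002]
force: [-0.3, 0.4, -0.4]
finger_gap: 0.518
```

Call:
send_rows(motion=[{"gripper": 3,"travel": [0,0,0],"rotation": [0,0,0]},{"gripper": 3,"travel": [0,0,0],"rotation": [0,0,0]},{"gripper": 3,"travel": [0,0,0],"rotation": [0,0,0]},{"gripper": 3,"travel": [0,0,0],"rotation": [0,0,0]},{"gripper": 3,"travel": [0,0,0],"rotation": [0,0,0]},{"gripper": 3,"travel": [0,0,0],"rotation": [0,0,0]}])

```text
t: 50.8
tcp_pos: [0.4238, -0.3288, 0.0595]
tool_rot: [0.706, 0.708, 0.0, 0.001]
force: [5.3, 1.0, -2.8]
finger_gap: 0.177
```

The grip now holds the knob (gap 0.177): the shut fingertips sit higher than the TCP reading implied. Carry it round.

Call:
send_rows(motion=[{"gripper": 3,"travel": [-3.5,3.5,0],"rotation": [0,0,0]},{"gripper": 3,"travel": [-3,4,0],"rotation": [0,0,0]},{"gripper": 3,"travel": [-2.5,4,0],"rotation": [0,0,0]},{"gripper": 3,"travel": [-2,4.5,0],"rotation": [0,0,0]},{"gripper": 3,"travel": [-2,4.5,0],"rotation": [0,0,0]},{"gripper": 3,"travel": [-1,5,0],"rotation": [0,0,0]},{"gripper": 3,"travel": [-1,5,0],"rotation": [0,0,0]},{"gripper": 3,"travel": [0,4,0],"rotation": [0,0,0]},{"gripper": 3,"travel": [0,0,0],"rotation": [0,0,0]},{"gripper": 3,"travel": [0,0,0],"rotation": [0,0,0]}])

```text
t: 51.63
tcp_pos: [0.4578, -0.3471, 0.0596]
tool_rot: [0.705, 0.709, -0.002, 0.002]
force: [1.1, -5.8, -5.6]
finger_gap: 0.168
```

Call:
send_rows(motion=[{"gripper": 40,"travel": [0,0,0],"rotation": [0,0,0]},{"gripper": 40,"travel": [0,0,0],"rotation": [0,0,0]},{"gripper": 40,"travel": [0,0,0],"rotation": [0,0,0]},{"gripper": 40,"travel": [0,0,0],"rotation": [0,0,0]},{"gripper": 40,"travel": [0,0,-30],"rotation": [0,0,0]},{"gripper": 40,"travel": [0,0,-40],"rotation": [0,0,0]},{"gripper": 40,"travel": [0,0,-40],"rotation": [0,0,0]},{"gripper": 40,"travel": [0,0,-40],"rotation": [0,0,0]},{"gripper": 40,"travel": [40,-20,0],"rotation": [0,0,0]},{"gripper": 40,"travel": [40,-20,0],"rotation": [0,0,0]},{"gripper": 40,"travel": [40,-20,0],"rotation": [0,0,0]},{"gripper": 40,"travel": [40,0,0],"rotation": [0,0,0]}])

```text
t: 52.63
tcp_pos: [0.3971, -0.1895, 0.2094]
tool_rot: [0.707, 0.708, -0.001, -0.002]
force: [0.4, 0.4, -0.5]
finger_gap: 0.467
```

Call:
send_rows(motion=[{"gripper": 40,"travel": [40,0,0],"rotation": [0,0,0]},{"gripper": 40,"travel": [40,0,0],"rotation": [0,0,0]},{"gripper": 40,"travel": [0,0,0],"rotation": [0,0,0]},{"gripper": 40,"travel": [0,0,0],"rotation": [0,0,0]}])

```text
t: 52.97
tcp_pos: [0.3997, -0.1097, 0.2096]
tool_rot: [0.704, 0.71, -0.0, -0.0]
force: [0.3, -0.1, 0.2]
finger_gap: 0.47
```

```bash
python3 - <<'E'
from h import *
st();im=snap('top','fin2.png')
for k,n in(((.4597,-.3445,.105),'on'),((.4238,-.3293,.105),'off')):
    print(n,proj('top',k).round(1))
g=im.sum(2);a=cv2.imread('pics/top0.png').sum(2)
ch=' .:-=+*#%@'
for y in range(246,276): print(y,''.join(ch[min(9,int(v)//77)] for v in g[y,410:456]),'|',''.join(ch[min(9,int(v)//77)] for v in a[y,410:456]))
press_rows(im)
E
```

```text
t52.97 p [ 0.3997 -0.1097  0.2096] yaw 90.5 tilt 0.04 F [ 0.3 -0.1  0.2] q6 -0.55 gap 0.470
on [442.7 258.4]
off [437.5 271.5]
246 +-.:=*##*-::::--=*++**++*+++*+*++=-.:...=+*++* | +:.:-*##*-::::::=*+++++++++++++++=-.....-+++++
247 +::::+###+::::::=**+*++*+*+*+**++=:.::.:+*+++* | +.:::+###+::::::=*+++++++++++++++=:.:..:=+++++
248 +.:::+###*::-:::=*********+**+*++=...:.-+*+**+ | +.:::+###*.:::::=*+++++++++++++++=..:..-++++++
249 +::::=###*::-:::=*+************++=..::.=****** | -::::=*##*::::::=+*++++++++++++++=..:..=++++++
250 +::::-*##*=:::::=+++****+******++=..::.=****** | :::::-*##*=:-:::=++++++++++++++++=..:..=*+++++
251 =:::::+###+:::::=++++**+****+***+=:.::.=+***** | ::::::+###+:::::=++++*+++++++++++=:....-++++++
252 ::::::+###*:::::-++++************=:....:=***** | ::::::+##*+:::::-++++*+++++++++++=:....:=+++++
253 ::::::=####*=:::-++++************+=..:..=*++** | :::::.=*###+=:::-=++++++++++++++++-..:..=*++++
254 ::::::+######+::-=+++******++*****+..::.:+**** | :::::-+#####*+::-=++++++**+++***+*=..:..:+*+++
255 :::::=*#######+-==+==++++==-=====++- .:..-=+** | :::::=*##**###+--===
[... 1520 characters left out ...]
+*++*+
271 -:::::::::-=+=--:=**************************** | ::::::::::-=+=--:=***********************+**++
272 ::::::::::-++=++:=*****************+********** | ::::::::::-++=++:=*+*+++++++++*+++++++*+****+*
273 ::.:::::::-=+=*+:=*+*+++++*+++++++++++******** | :-:::::::::===++:=++++++++++++++++++++++++++++
274 :..::::::-=++++=:=+**++****+*+++*+++++*+*+**++ | -:::::::--==+===:=*+++++++++++++++++++++++++++
275 :.::..::-=+++=--:=************+**********+***+ | :::::::::=+++=--:=*+++++++++++++++++++++++++++
0.632 ##################........................................................................
0.648 ##################........................................................................
```

The pawl matches its start image pixel for pixel, so it is on. One last check of crank, bar and bystanders by numbers, then hand in.

```bash
python3 - <<'E'
from h import *
b=snap('scene').sum(2);r=b[200:216,390:412];ys,xs=np.nonzero(r<120);print('bar knob top',xs[ys==ys.min()].mean()+390,ys.min()+200,'(level expected 399,203)')
im=cv2.imread('pics/fin2.png');a=cv2.imread('pics/top0.png')
i=im[195:285,375:440,::-1].astype(int);m=(i[...,0]>100)&(i[...,0]-i[...,2]>60)&(i[...,1]<130);ys,xs=np.nonzero(m);p=onz('top',np.median(xs)+375,np.median(ys)+195,.135)
print('crank ang',np.degrees(np.arctan2(p[1]+.2345,p[0]-.5205)))
d=cv2.GaussianBlur(cv2.absdiff(im,a),(5,5),0).max(2)>45
n,l,s,c=cv2.connectedComponentsWithStats(d.astype(np.uint8))
for k in range(1,n):
    if s[k,4]>25: print(s[k])
manip.sign_off()
E
```

```text
bar knob top 399.5 204 (level expected 399,203)
crank ang -176.50449117788213
[ 291  189   86   26 1715]
[173 197  70  89 983]
[380 205  30  30 329]
[244 211  13   7  70]
[412 213   7   7  33]
[258 216  17   5  60]
[294 220  13  15 152]
[307 220  71  16 868]
[213 226  23  17 312]
[388 240  14  13 100]
[211 247  23  18 344]
[404 251   5  19  91]
[389 255   7   7  36]
[208 269  24  19 359]
[  274   276   157   124 11138]
[ 117  303  161   97 4156]
[  37  325   69   54 2156]
[136 349  23  17  90]
[253 360  16  13  55]
[ 33 379  14  21 161]
[337 389   9   6  35]
the job is handed in; nothing more can be done
```

The job is done and handed in, at about 53 s on the robot's clock. The order was as asked.

**What was done**
- **Pawl off and drum back:** I flicked the pawl off and eased the drum back at about 0.7–0.85 rad/s commanded. It ended at its stop, with the crank at −29.6° and about 27 N resisting. The crank slipped in the grip once and had to be taken again.
- **Blocks and drop bar:** All four blocks stand on the crate floor in one row. I lifted the drop bar over the robot-side prong and let it down in the notch.
- **Pawl back on:** My first push slid past the knob and left the pawl off, so I gripped the knob and carried it over.

**Last checks**
- **Pawl:** the top view of it matches the start picture, so it is on.
- **Bar:** the knob is at (399.5, 204) pixels, against (399, 203) expected for a level bar in mid-notch.
- **Bench:** the start/end comparison shows change only at the press, crate, bar, crank, arm and shadows, none at the bystanders. One changed patch, at (294, 220) beside the jaw's left end, was not looked at closer. The spool and the spanner's tail lay in the arm's own patch, so the comparison could not vouch for them. In the last picture viewed, before the final pawl move, they looked in place.
- **Crank reading that disagreed:** the last colour-mask reading gave −176°. I think the mask caught something else, because the last picture viewed shows the crank at the far right, at its stop. I did not re-check it before handing in.

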